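# Put four coffee things back on their own coasters

## Task

The four coffee things are standing on one another's coasters. Put each one upright in the middle of its own: the coffee jar on the square coaster, the sugar bowl on the round one, the mug on the six-sided one and the brown jug on the long rectangular one (mug and jug centred by their feet, not counting the handle). Park things on the bare worktop while you swap, keep them upright, and leave the amber beaker and the teaspoon where they are.

Things in the scene. Friction and masses are not known exactly. Their poses are not given: they have to be found in the camera images.
- coffee_jar: round glass jar of dark coffee with a flat wooden lid that does not come off; 66 mm diameter (straight sides, and the lid too), 106 mm high, 0.25 to 0.5 kg. Origin at the centre of its underside, z up. Stands on the six-sided or the long coaster at the start.
- sugar_bowl: silver-grey round sugar bowl on a foot, with a fixed domed lid and a small knob; 70 mm high, widest (68 mm diameter) 36 to 42 mm above its underside, best gripped there; foot 44 mm diameter; up to 0.42 kg. Origin at the centre of its underside, z up. Stands on the six-sided or the long coaster at the start.
- mug_foot (a point): teal mug, 73 mm high, hollow round body 68 mm in diameter, near vertical walls, foot 56 mm; handle 14 mm thick, 11 to 68 mm up, reaching 66 mm from the axis in its -y direction. The point is the centre of the round body's underside, z up; grip the body along its x axis, about 45 mm up. Up to 0.37 kg. Starts on the square or the round coaster.
- jug_foot (a point): brown jug, 93 mm high, belly widest (62 mm) 30 mm up, 48 mm wide at 84 mm; foot 46 mm; handle reaching 60 mm from the axis in its -y direction, lip 30 mm out at +y. Solid: no finger fits in it or through the handle. The point is the centre of the belly's underside, z up; grip along its x axis, 30 to 35 mm up. Up to 0.47 kg. Starts on the square or the round coaster.
- square_coaster: square coaster, 104 x 104 mm: the coffee jar's place. Made of light wood on a thin cork foot, 10 mm high in all, flat on top, stuck to the worktop; a thing standing on it hides part of it. Origin at the centre of its underside, z up.
- round_coaster: round coaster, 112 mm diameter: the sugar bowl's place. Made of light wood on a thin cork foot, 10 mm high in all, flat on top, stuck to the worktop; a thing standing on it hides part of it. Origin at the centre of its underside, z up.
- hex_coaster: six-sided coaster, 108 mm across the flats, 125 mm across the corners: the mug's place. Made of light wood on a thin cork foot, 10 mm high in all, flat on top, stuck to the worktop; a thing standing on it hides part of it. Origin at the centre of its underside, z up.
- long_coaster: long rectangular coaster, 150 mm along its x, 86 mm along its y: the jug's place. Made of light wood on a thin cork foot, 10 mm high in all, flat on top, stuck to the worktop; a thing standing on it hides part of it. Origin at the centre of its underside, z up.
- beaker: bystander: amber glass beaker, 64 mm diameter, 110 mm high, loose at the far left. Origin at the centre of its underside. Leave it alone.
- tea_spoon: bystander: metal teaspoon, 130 x 26 x 11 mm, lying loose at the far right. Origin at the middle of its underside, x along its length. Leave it alone.
There are look-alikes about, which are no part of the job. Leave any pink or yellow look-alike of the coffee_jar alone.

How it is judged:
At the end, for the whole second after the job is handed in: Coffee jar on the square, sugar bowl on the round, mug on the six-sided and jug on the long coaster: each standing on the coaster with the centre of its foot within 15 mm of the coaster's centre, upright within about 8 degrees, released; beaker and teaspoon within 30 mm of where they were (horizontal distance between coffee_jar and square_coaster below 0.015 m and z of coffee_jar in the frame of square_coaster between 0.006 and 0.015 m and angle between each of coffee_jar, sugar_bowl, mug_foot, jug_foot's own z axis and vertical below 0.15 rad and horizontal distance between sugar_bowl and round_coaster below 0.015 m and z of sugar_bowl in the frame of round_coaster between 0.006 and 0.015 m and horizontal distance between mug_foot and hex_coaster below 0.015 m and z of mug_foot in the frame of hex_coaster between 0.006 and 0.015 m and horizontal distance between jug_foot and long_coaster below 0.015 m and z of jug_foot in the frame of long_coaster between 0.006 and 0.015 m and distance of each of beaker, tea_spoon from where it was at the start of the episode below 0.03 m); the robot touches nothing.
It fails at once if the jar, bowl, mug or jug is tipped more than 35 degrees (angle between any of coffee_jar, sugar_bowl, mug_foot, jug_foot's own z axis and vertical above 0.61 rad).
It fails at once if the amber beaker is moved more than 30 mm (distance of beaker from where it was at the start of the episode above 0.03 m).
It fails at once if the teaspoon is moved more than 30 mm (distance of tea_spoon from where it was at the start of the episode above 0.03 m).
It also fails if it takes over 144 s, if anything falls off the work surface, if the arm or the gripper's body presses on something with over 40 N, if the wrist force passes 120 N, or if a joint passes its speed limit or range.

## Robot

A 6-joint arm with a two-finger parallel gripper is mounted at the origin on a cart in front of the work surface, level with it; the furniture and walls round the work are solid. World frame = base frame: x ahead of the robot, y to its left, z up, the work surface at z = 0. Lengths are in m, angles in rad, forces in N, time in s.
With the tool pointing down it reaches from about 0.4 to 0.825 m from the base axis. Payload 7 kg.
Tool frame: the origin (TCP) lies between the finger pads; the fingertips stand arm.nose_length ahead of it and the grasp point (between the pads) is the TCP (arm.nose_length is the distance from the TCP to the fingertips, in m); x points along the fingers, z is the direction in which the jaws open and shut, and the axes are right-handed (so a half turn about x gives the same grasp; the last joint's range is limited). The gripper opens to 88 mm and grips with 3 to 60 N. Pads are 19 mm wide; open, the fingers measure 130 mm over their backs; the gripper's body (78 mm by 193 mm) begins 47 mm behind the grasp point.
Start: joints at [1.59, 0.359, 0.012, 0, -1.224, -0.288], TCP at [0.179, 0.651, 0.246] pointing down, gripper open.
Joint ranges: [-3.07, 3.07], [-1.43, 2.12], [-1.02, 1.25], [-3.03, 1.67], [-3.05, -0], [-3.03, 3.03]. Speed limits (rad/s): [2.39, 2.39, 3.01, 3.14, 3.14, 3.14].

## Interface

Orientations are given as [roll, pitch, yaw] about the fixed x, y, z axes, in that order (R = Rz(yaw) Ry(pitch) Rx(roll)).
In Python, from station import arm, viewer, spotter gives the robot as it stands.
- The arm moves only by the shell command python3 -m handwheel 'ROWS' [FORCE]. ROWS is a JSON object of lists of equal length, an entry for each row: "gripper": the gripper command: -1 is shut, 1 is fully open, values between are in proportion; "travel": the shift along the world's x, y, z each as a share of 500 mm, from -1 to 1, a list of three; "spin": the turn about the world's z as a share of 45 degrees, from -1 to 1. A call has 1 to 20 rows; each row is the pose to reach, as a shift and turn from the pose commanded when the call began; what a row does not reach only later rows make up. A row lasts 1/10 s, in which the tool goes at most 50 mm and 8.59 degrees, less where a joint would pass 70% of its speed; a pose out of reach is approached as far as the arm can. A call with a number of a shift or a turn outside -1 to 1 is refused whole. A call with a gripper value outside its range is refused whole. The fingers move at their own pace and stop on an object; FORCE is the grip in N (left out, the last holds). Time passes only in rows, so rows that repeat a pose let the fingers close. It gives the time, the measured TCP pose, the force and the opening at its end, in the units of the state.
- arm.get_state(): the state, without advancing time (a new reading comes with each control period).
- viewer.grab_frame(name): name is "scene" or "top" or "wrist"; returns a dict with "pixels" (480x640x3 uint8, blue, green, red), "fx", "fy", "cx", "cy" (pixels), "k1" (the pictures are not rectified: a ray, as slopes to the right and down, at radius r is drawn at 1 + k1 r^2 times it, then the intrinsics apply), "eye" and "attitude" of the camera in the world. Camera axes: x right, y down, z forward; pixel columns grow to the right and rows downward; lengths in m; the calibration is good to about 2 mm. A picture is of the moment at which its call begins. There is no depth.
- arm.job_done(): hands the job in, once; it reports no verdict.
Trained networks look in the newest picture that a camera, given by its name, has taken for a name from the list of things; names that differ only in an ending like _2 or _b are one class to them, and where a whole thing is asked for, a point or a joint stands for the part that bears it (a point fixed in the world has none). Each returns a list of dicts, best first, with "conf" (0 to 1); they miss things now and then, are a little off and sometimes report something else, mostly with a low value. They report only what shows in the picture. A call takes as long as a camera call. They do not tell look-alikes from the thing itself.
- spotter.spot_in(camera, label): "rect" ([left, top, right, bottom] in pixels, round what is visible of it).
- spotter.tip_of(camera, label): "at" ([column, row] in pixels: a listed point, or the origin of a listed thing).
The state is a dict: "t": time; "q": joint angles; "qd": joint speeds; "joint_efforts": joint torques, N m; "eef_pos": TCP position; "ee_rot": TCP orientation; "force": force on the tool from outside, world axes, zero at the start; "moment": the same for the moment, N m; "width": finger opening in m.
Only numpy, scipy, OpenCV 4.12 (cv2) and the standard library are available. Lean on these libraries where they do the work, as an engineer would, in place of code of your own. Each camera call takes 0.05 s, during which the arm holds its last target.

## Working session

There is one attempt and no reset: what is moved stays moved. The work goes in short steps, Python scripts to look and compute and a shell command to move; the robot and the scene stay as the last step left them, time stands still between calls to the robot, and variables do not carry over. Pictures are saved under pics/ and viewed, and the job is handed in when it is done.

```bash
ls; mkdir -p pics; python3 - <<'E'
from station import arm, viewer, spotter
import cv2
print(arm.get_state(), arm.nose_length)
for n in ("scene","top","wrist"):
    f=viewer.grab_frame(n); cv2.imwrite(f"pics/{n}0.png",f["pixels"])
    print(n,{k:v for k,v in f.items() if k!="pixels"})
E
```

```text
pics
{'t': 0.0, 'q': array([ 1.59012055e+00,  3.59393775e-01,  1.10495034e-02, -3.72281843e-04,
       -1.22407590e+00, -2.88089789e-01]), 'qd': array([-0.00124941,  0.0012199 ,  0.00090719,  0.00023716, -0.00115002,
       -0.00026033]), 'joint_efforts': array([-1.44678230e-03, -5.82709587e+01,  2.93058479e+01,  6.99771255e+00,
        6.98751857e-03, -1.54856684e-04]), 'eef_pos': array([0.17914161, 0.6503182 , 0.24461013]), 'ee_rot': array([ 0.07584853,  1.56913518, -1.76384016]), 'force': array([-0.73772703,  0.62345102,  0.49351759]), 'moment': array([-0.05098659,  0.00150771, -0.00290987]), 'width': 0.08746118784926536} 0.019
scene {'fx': 491.89151125243586, 'fy': 491.89151125243586, 'cx': 317.53991823566224, 'cy': 238.86001548850155, 'k1': -0.059917295519693235, 'eye': array([ 0.00332959, -0.82147697,  0.74631975]), 'attitude': array([-2.15594068, -0.00969667, -0.52000051])}
top {'fx': 530.2660962643276, 'fy': 530.2660962643276, 'cx': 315.2930112470001, 'cy': 245.3552203830755, 'k1': -0.06208006302816148, 'eye': array([0.27887559, 0.07273533, 1.48816694]), 'attitude': array([-2.96479865, -0.00877301, -1.55014304])}
wrist {'fx': 379.63485616550633, 'fy': 379.63485616550633, 'cx': 321.79240402567046, 'cy': 235.75612744509695, 'k1': 0.014549893132353449, 'eye': array([0.25372201, 0.63085196, 0.38241262]), 'attitude': array([ 2.85712199e+00, -1.88415417e-03, -1.83969411e+00])}
```

View pics/top0.png

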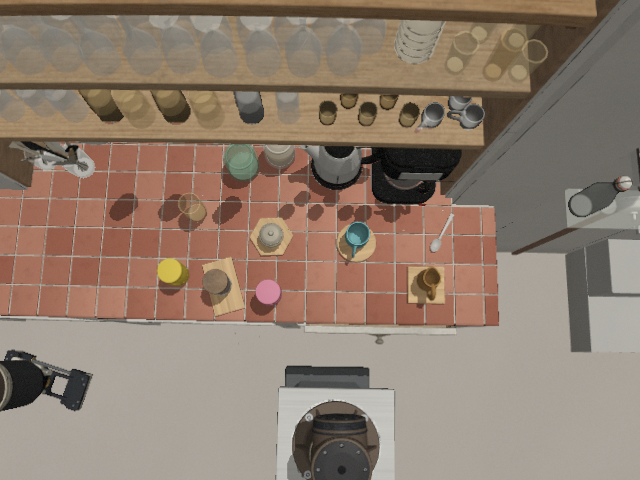

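View pics/scene0.png

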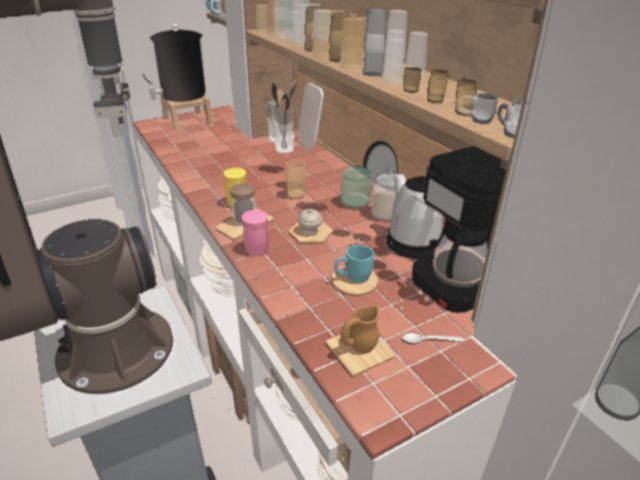

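```bash
python3 - <<'E'
from station import arm, viewer, spotter
L="coffee_jar sugar_bowl mug_foot jug_foot square_coaster round_coaster hex_coaster long_coaster beaker tea_spoon".split()
for c in ("top","scene"):
  for l in L:
    print(c,l,[(round(d["conf"],2),[round(float(x)) for x in d["at"]]) for d in spotter.tip_of(c,l)][:3],[(round(d["conf"],2),[round(float(x)) for x in d["rect"]]) for d in spotter.spot_in(c,l)][:3])
E
```

```text
top coffee_jar [(0.98, [270, 293]), (0.69, [180, 274]), (0.56, [218, 285])] [(0.93, [257, 280, 282, 307]), (0.71, [199, 269, 231, 293]), (0.62, [158, 256, 193, 288])]
top sugar_bowl [(0.79, [274, 237])] [(0.68, [259, 226, 284, 245])]
top mug_foot [(0.79, [357, 237])] [(0.91, [344, 222, 368, 258])]
top jug_foot [(0.73, [425, 283])] [(0.95, [416, 265, 442, 300])]
top square_coaster [(0.83, [424, 283])] []
top round_coaster [(0.94, [352, 240])] [(0.97, [333, 224, 378, 261])]
top hex_coaster [(0.77, [271, 237])] []
top long_coaster [(0.88, [223, 285])] [(0.83, [200, 257, 244, 315])]
top beaker [(0.55, [196, 214])] [(0.7, [178, 193, 205, 222]), (0.36, [407, 265, 448, 309])]
top tea_spoon [(0.55, [444, 231])] [(0.68, [434, 214, 454, 253])]
scene coffee_jar [(0.85, [242, 220]), (0.72, [237, 203]), (0.59, [258, 250])] [(0.94, [241, 209, 269, 257]), (0.63, [222, 168, 247, 208]), (0.55, [229, 182, 255, 220])]
scene sugar_bowl [(0.62, [308, 230]), (0.58, [293, 196])] [(0.78, [299, 206, 323, 230]), (0.4, [325, 334, 397, 376])]
scene mug_foot [(0.82, [359, 275])] [(0.95, [332, 243, 371, 284])]
scene jug_foot [(0.66, [364, 347]), (0.15, [309, 234])] [(0.73, [340, 305, 380, 355])]
scene square_coaster [(0.74, [357, 350]), (0.73, [432, 341])] [(0.73, [325, 333, 395, 373])]
scene round_coaster [(0.69, [353, 281])] [(0.69, [331, 267, 377, 294])]
scene hex_coaster [(0.68, [307, 234])] [(0.87, [287, 221, 329, 245]), (0.68, [218, 216, 274, 238]), (0.23, [333, 245, 372, 282])]
scene long_coaster [(0.9, [246, 224])] [(0.67, [218, 212, 275, 238])]
scene beaker [(0.86, [295, 195])] [(0.82, [284, 159, 306, 198]), (0.29, [288, 223, 329, 243])]
scene tea_spoon [] [(0.75, [406, 335, 464, 342])]
```

```bash
cat > h.py <<'E'
import numpy as np, cv2
from scipy.spatial.transform import Rotation as Ro
from station import arm, viewer, spotter
def K(f): return np.array([[f["fx"],0,f["cx"]],[0,f["fy"],f["cy"]],[0,0,1]])
def D(f): return np.array([f["k1"],0,0,0.])
def R(f): return Ro.from_euler("xyz",f["attitude"]).as_matrix()
def back(f,px,z):
    p=np.atleast_2d(np.array(px,float)); u=cv2.undistortPoints(p[:,None],K(f),D(f))[:,0]
    d=np.c_[u,np.ones(len(u))]@R(f).T
    return f["eye"]+d*((z-f["eye"][2])/d[:,2])[:,None]
def proj(f,P):
    P=np.atleast_2d(np.array(P,float)); r=R(f).T; t=-r@f["eye"]
    return cv2.projectPoints(P[:,None],cv2.Rodrigues(r)[0],t,K(f),D(f))[0][:,0]
E
python3 - <<'E'
from h import *
f=viewer.grab_frame("top");s=viewer.grab_frame("scene")
for n,a,b,z in [("jar",(218,285),(242,220),.01),("yel",(180,274),(237,203),0),("pink",(270,293),(258,250),0),("bowl",(274,237),(308,230),.01),("mug",(357,237),(359,275),.01),("jug",(425,283),(364,347),.01),("sq",(424,283),(357,350),0),("rd",(352,240),(353,281),0),("hex",(271,237),(307,234),0),("long",(223,285),(246,224),0),("beak",(196,214),(295,195),0),("spoon",(444,231),(432,341),0)]:
    print(n,back(f,a,z).round(3)[0,:2],back(s,b,z).round(3)[0,:2])
for p in [(0,320),(300,325),(498,325),(498,205),(300,150)]: print(p,back(f,p,0).round(3)[0,:2])
c=f["pixels"][190:330,150:470]; cv2.imwrite("pics/tc.png",cv2.resize(c,(800,350),interpolation=cv2.INTER_CUBIC))
E
```

```text
jar [0.425 0.335] [0.421 0.33 ]
yel [0.454 0.446] [0.451 0.447]
pink [0.406 0.189] [0.405 0.183]
bowl [0.565 0.183] [0.561 0.191]
mug [ 0.57  -0.053] [ 0.571 -0.048]
jug [ 0.443 -0.245] [ 0.446 -0.254]
sq [ 0.444 -0.244] [ 0.435 -0.246]
rd [ 0.563 -0.039] [ 0.553 -0.051]
hex [0.566 0.192] [0.556 0.188]
long [0.426 0.323] [0.428 0.319]
beak [0.629 0.411] [0.632 0.406]
spoon [ 0.595 -0.305] [ 0.587 -0.303]
(0, 320) [0.31  0.954]
(300, 325) [0.319 0.103]
(498, 325) [ 0.329 -0.453]
(498, 205) [ 0.677 -0.466]
(300, 150) [0.83  0.116]
```

View pics/tc.png

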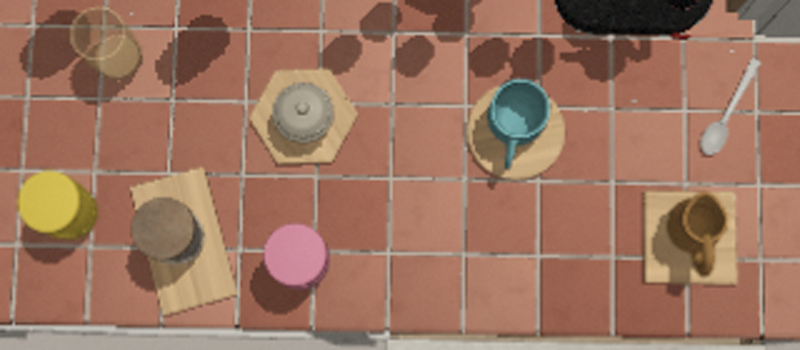

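```bash
cat >> h.py <<'E'
def jaw():
    s=arm.get_state(); m=Ro.from_euler("xyz",s["ee_rot"]).as_matrix(); z=m[:,2]
    return s["eef_pos"].round(4), np.degrees(np.arctan2(z[1],z[0])).round(2), s
E
python3 - <<'E'
from h import *
p,a,s=jaw(); print(p,a)
f=viewer.grab_frame("top")
c=lambda L:(np.array(L,float)+.5)/2.5-.5+[150,190]
hx=back(f,c([(274,70),(330,69),(357,113),(333,163),(277,165),(250,114)]),.01)
sq=back(f,c([(644,191),(737,193),(736,284),(643,283)]),.01)
lg=back(f,c([(131,186),(204,168),(236,294),(165,315)]),.01)
rd=back(f,c([(467,130),(566,130),(516,80),(516,180)]),.01)
for n,q in [("hex",hx),("sq",sq),("lg",lg),("rd",rd)]:
    print(n,q.mean(0).round(4)[:2],np.linalg.norm(q-np.roll(q,1,0),axis=1).round(3),np.linalg.norm(q-q.mean(0),axis=1).round(3))
    d=q[1]-q[0]; print(np.degrees(np.arctan2(d[1],d[0])))
# wood mask
for cam,f in (("top",f),("scene",viewer.grab_frame("scene"))):
    hsv=cv2.cvtColor(f["pixels"],cv2.COLOR_BGR2HSV)
    m=((hsv[...,0]>=11)&(hsv[...,0]<=24)&(hsv[...,1]>60)&(hsv[...,2]>130)).astype(np.uint8)
    m=cv2.morphologyEx(m,cv2.MORPH_OPEN,np.ones((3,3)))
    for n,xy in [("hex",(.565,.19)),("sq",(.443,-.246)),("lg",(.426,.323)),("rd",(.565,-.043))]:
        u=proj(f,[*xy,.01])[0]; w=np.zeros_like(m); cv2.circle(w,tuple(int(v) for v in u),38,1,-1)
        pts=cv2.findNonZero(m&w)
        h=cv2.convexHull(pts)[:,0].astype(np.float32)
        W=back(f,h,.01)[:,:2].astype(np.float32)
        r=cv2.minAreaRect(W); print(cam,n,len(pts),np.round(r[0],4),np.round(r[1],4),round(r[2],1),cv2.minEnclosingCircle(W))
E
```

```text
[0.1793 0.6508 0.2456] -105.4
hex [0.5677 0.1913] [0.058 0.064 0.06  0.063 0.063 0.067] [0.063 0.062 0.061 0.064 0.064 0.061]
-87.68228866104857
sq [ 0.4379 -0.2472] [0.104 0.106 0.103 0.105] [0.073 0.075 0.072 0.075]
-90.0423534290638
lg [0.4226 0.3202] [0.151 0.084 0.147 0.082] [0.087 0.084 0.084 0.085]
-74.64334486365182
rd [ 0.5565 -0.0507] [0.079 0.113 0.081 0.116] [0.056 0.057 0.058 0.058]
-88.71940888192042
top hex 688 [0.5692 0.1916] [0.1071 0.1194] 1.3 ((0.5681067705154419, 0.19112268090248108), 0.0612194649875164)
top sq 769 [ 0.4394 -0.2484] [0.1024 0.1058] 89.5 ((0.4393317997455597, -0.24779629707336426), 0.07222680002450943)
top lg 1301 [0.4234 0.3207] [0.1518 0.0867] 17.3 ((0.42385995388031006, 0.3213651776313782), 0.08549553900957108)
top rd 449 [ 0.5472 -0.0489] [0.1116 0.0939] 82.4 ((0.5566626191139221, -0.05015164986252785), 0.05679384991526604)
scene hex 598 [0.5779 0.2638] [0.2873 0.1171] 81.0 ((0.5971099734306335, 0.26218879222869873), 0.14553087949752808)
scene sq 2071 [ 0.4563 -0.2266] [0.1597 0.1458] 89.9 ((0.4506412446498871, -0.22898387908935547), 0.099578857421875)
scene lg 772 [0.4597 0.3893] [0.3387 0.1568] 62.9 ((0.4422006607055664, 0.3982382118701935), 0.16945025324821472)
scene rd 751 [ 0.5299 -0.0851] [0.1628 0.1104] 52.9 ((0.528753399848938, -0.08096376061439514), 0.08506909757852554)
```

View pics/wrist0.png

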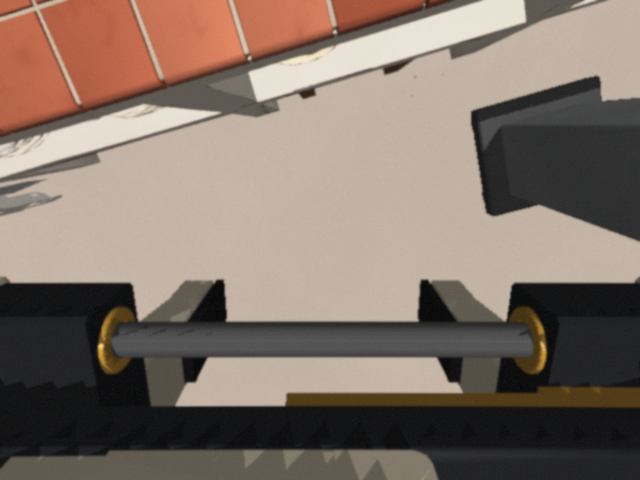

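Coffee jar candidates in the top picture are the yellow jar (172,272), the pink jar (268,293) and the jar with the brown wooden lid (216,282). The description fits the last one, standing on the long coaster. I'll go above it and check close up.

```bash
python3 -m handwheel '{"gripper":[1,1,1,1,1,1,1,1,1,1,1,1],"travel":[[0,0,0.1],[0.48,-0.5,0.16],[0.48,-0.5,0.16],[0.48,-0.5,0.16],[0.48,-0.5,0.16],[0.48,-0.5,0.16],[0.48,-0.5,0.16],[0.48,-0.5,0.16],[0.48,-0.5,0.16],[0.48,-0.5,0.16],[0.48,-0.5,0.16],[0.48,-0.5,0.16]],"spin":[0,-1,-1,-1,-1,-1,-1,-1,-1,-1,-1,-1]}' 30
python3 -m handwheel '{"gripper":[1,1,1,1,1,1,1,1],"travel":[[0,0,0],[0,0,0],[0,0,0],[0,0,0],[0,0,0],[0,0,0],[0,0,0],[0,0,0]],"spin":[-1,-1,-1,-1,-1,-1,-1,-1]}'
python3 - <<'E'
from h import *
p,a,s=jaw(); print(p,a,s["q"].round(2),s["force"].round(1))
f=viewer.grab_frame("wrist"); cv2.imwrite("pics/w1.png",f["pixels"])
cv2.imwrite("pics/top1.png",viewer.grab_frame("top")["pixels"])
print(f["eye"]-p)
E
```

```text
t: 3.55
eef_pos: [0.4185, 0.4015, 0.3253]
ee_rot: [0.147, 1.57, -2.477]
force: [-0.6, 0.3, 0.4]
width: 0.0879
t: 4.35
eef_pos: [0.4187, 0.4014, 0.3254]
ee_rot: [1.41, 1.571, -1.998]
force: [0.2, -0.1, 0.1]
width: 0.0875
[0.4187 0.4014 0.3254] 164.77 [ 1.1   0.16 -0.07  0.   -1.34 -1.37] [ 0.2 -0.1  0.1]
[-0.01887548 -0.07289514  0.137693  ]
```

View pics/w1.png

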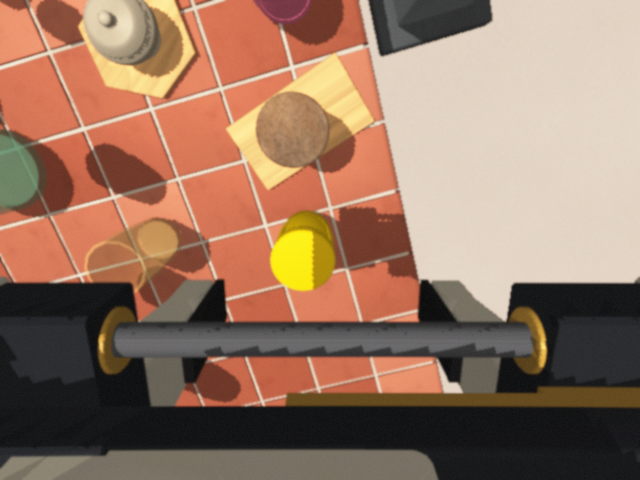

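View pics/top1.png

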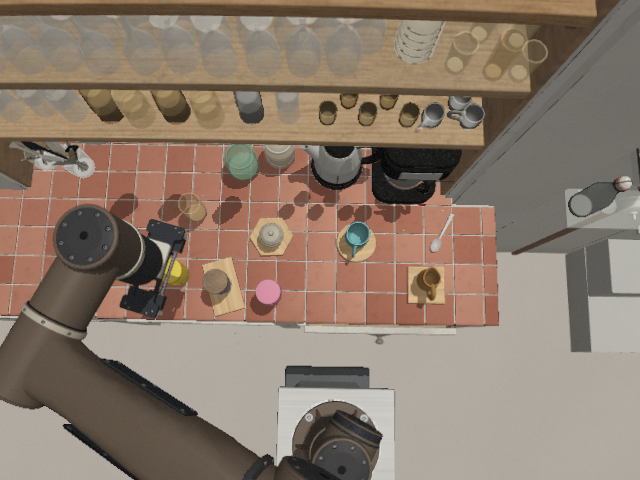

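The close view shows the wooden-lidded jar at (292,129) on the long coaster, with the yellow look-alike at (303,250) behind it. The choice is confirmed.

```bash
python3 - <<'E'
from h import *
f=viewer.grab_frame("wrist")
t=viewer.grab_frame("top")
print("jar lid wrist",back(f,[(292,129)],.116)[:,:2].round(4),"top",back(t,[((163.5)/2.5+150,190+228/2.5)],.116)[:,:2].round(4))
q=back(f,[(227,130),(335,55),(373,123),(268,189)],.01); print("long",q.mean(0).round(4),np.linalg.norm(q-np.roll(q,1,0),axis=1).round(3)); d=q[1]-q[0]; print(np.degrees(np.arctan2(d[1],d[0])))
print("yellow top", back(f,[(303,257)],.106)[:,:2].round(3), "pink etc")
for l in ("coffee_jar","long_coaster"): print(l,[(round(d["conf"],2),np.round(d["at"]),back(f,d["at"],.005)[0,:2].round(3)) for d in spotter.tip_of("wrist",l)])
c=cv2.resize(f["pixels"][30:200,210:390],None,fx=3,fy=3,interpolation=cv2.INTER_CUBIC); cv2.imwrite("pics/w1c.png",c)
E
```

```text
jar lid wrist [[0.4266 0.325 ]] top [[0.4238 0.3234]]
long [0.425  0.3231 0.01  ] [0.081 0.146 0.083 0.145]
-162.7809691099177
yellow top [[0.452 0.445]] pink etc
coffee_jar [(0.77, array([301., 130.]), array([0.425, 0.328])), (0.75, array([310., 235.]), array([0.45 , 0.452]))]
long_coaster [(0.43, array([163., 240.]), array([0.63, 0.41]))]
```

View pics/w1c.png

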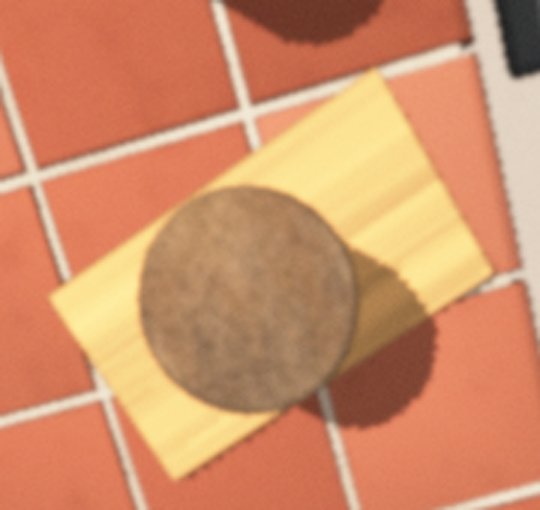

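```bash
python3 -m handwheel '{"gripper":[1,1,1,1,1,1,1,1,1,1,1,-1,-1,-1,-1,-1],"travel":[[0.014,-0.155,0],[0.014,-0.155,0],[0.014,-0.155,-0.1],[0.014,-0.155,-0.2],[0.014,-0.155,-0.28],[0.014,-0.155,-0.36],[0.014,-0.155,-0.42],[0.014,-0.155,-0.46],[0.014,-0.155,-0.49],[0.014,-0.155,-0.49],[0.014,-0.155,-0.49],[0.014,-0.155,-0.49],[0.014,-0.155,-0.49],[0.014,-0.155,-0.49],[0.014,-0.155,-0.49],[0.014,-0.155,-0.49]],"spin":[0,0,0,0,0,0,0,0,0,0,0,0,0,0,0,0]}' 30
python3 - <<'E'
from h import *
p,a,s=jaw(); print(p,a,s["width"],s["force"].round(1))
E
```

```text
t: 6.25
eef_pos: [0.4264, 0.3237, 0.0812]
ee_rot: [-1.829, 1.57, 1.044]
force: [-3.4, 0.5, 5.9]
width: 0.065
[0.4264 0.3237 0.0812] 164.61 0.0649759697750545 [-3.4  0.5  5.9]
```

```bash
python3 -m handwheel '{"gripper":[-1,-1,-1,-1,-1,-1,-1,-1,-1,-1,-1,-1,-1,-1,-1,-1,-1,-1],"travel":[[0,0,0.03],[0,0,0.08],[0,0,0.15],[0,0,0.22],[0,0,0.28],[0,-0.05,0.32],[0,-0.12,0.32],[0,-0.2,0.32],[0,-0.28,0.32],[0,-0.36,0.32],[-0.005,-0.44,0.32],[-0.01,-0.52,0.32],[-0.01,-0.6,0.32],[-0.01,-0.68,0.32],[-0.01,-0.74,0.32],[-0.01,-0.79,0.32],[-0.01,-0.808,0.32],[-0.01,-0.808,0.32]],"spin":[0,0,0,0,0,0,0,0,0,0,0,0,0,0,0,0,0,0]}' 30
python3 - <<'E'
from h import *
p,a,s=jaw(); print(p,a,s["width"],s["force"].round(1),s["q"].round(2))
cv2.imwrite("pics/s2.png",viewer.grab_frame("scene")["pixels"])
E
```

```text
t: 8.05
eef_pos: [0.4206, -0.0817, 0.2399]
ee_rot: [0.262, 1.569, 3.132]
force: [-0.1, 1.3, -3.6]
width: 0.0651
[ 0.4206 -0.0817  0.2399] 164.46 0.06508905205795909 [-0.1  1.3 -3.6] [ 0.27 -0.06 -0.5  -0.   -1.13 -0.54]
```

View pics/s2.png

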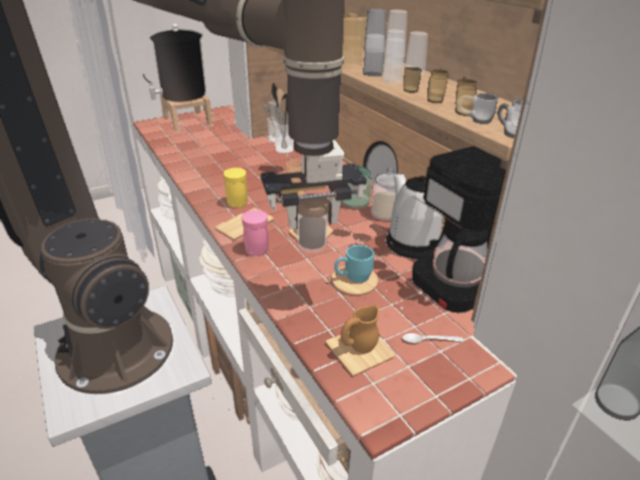

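The jar hangs upright in the gripper at (312,220). The way to the worktop below is clear.

```bash
python3 -m handwheel '{"gripper":[-1,-1,-1,-1,-1,-1,-1,-1,-1,1,1,1,1,1,1,1,1,1,1],"travel":[[0,0,-0.08],[0,0,-0.16],[0,0,-0.24],[0,0,-0.29],[0,0,-0.32],[0,0,-0.33],[0,0,-0.335],[0,0,-0.335],[0,0,-0.335],[0,0,-0.335],[0,0,-0.335],[0,0,-0.335],[0,0,-0.335],[0,0,-0.25],[0,0,-0.15],[0,0,-0.05],[0,0,0.05],[0,0,0.15],[0,0,0.15]],"spin":[0,0,0,0,0,0,0,0,0,0,0,0,0,0,0,0,0,0,0]}' 30
python3 - <<'E'
from h import *
p,a,s=jaw(); print(p,a,s["width"],s["force"].round(1),s["q"].round(2))
cv2.imwrite("pics/w3.png",viewer.grab_frame("wrist")["pixels"])
E
```

```text
t: 10.0
eef_pos: [0.4242, -0.081, 0.3229]
ee_rot: [-2.817, 1.559, 0.057]
force: [1.1, 0.4, -1.5]
width: 0.0877
[ 0.4242 -0.081   0.3229] 164.63 0.08771752362945152 [ 1.1  0.4 -1.5] [ 0.27 -0.11 -0.36  0.   -1.31 -0.54]
```

View pics/w3.png

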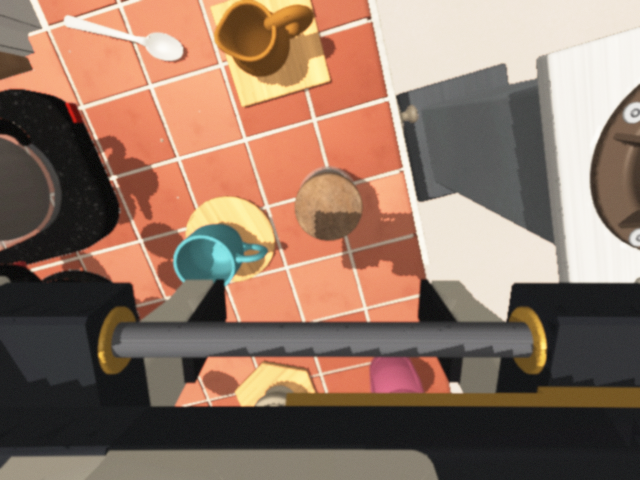

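The jar is released and upright at (328,203). The jug is at (262,35), with its handle towards the robot. Next I move over to look at the jug.

```bash
python3 -m handwheel '{"gripper":[1,1,1,1,1],"travel":[[0.02,-0.1,0],[0.02,-0.2,0],[0.02,-0.2,0],[0.02,-0.2,0],[0.02,-0.2,0]],"spin":[0,0,0,0,0]}' 30
python3 - <<'E'
from h import *
p,a,s=jaw(); print(p,a)
f=viewer.grab_frame("wrist"); cv2.imwrite("pics/w4.png",f["pixels"])
for l in ("jug_foot","square_coaster","mug_foot","round_coaster"): print(l,[(round(d["conf"],2),np.round(d["at"]),back(f,d["at"],.01)[0,:2].round(3)) for d in spotter.tip_of("wrist",l)])
E
```

```text
t: 10.55
eef_pos: [0.4309, -0.1804, 0.3148]
ee_rot: [0.026, 1.57, 2.898]
force: [0.2, 0.4, 0.7]
width: 0.0878
[ 0.4309 -0.1804  0.3148] 164.58
jug_foot [(0.69, array([290., 141.]), array([ 0.451, -0.246]))]
square_coaster []
mug_foot [(0.83, array([250., 316.]), array([ 0.564, -0.048]))]
round_coaster [(0.88, array([254., 310.]), array([ 0.557, -0.055]))]
```

View pics/w4.png

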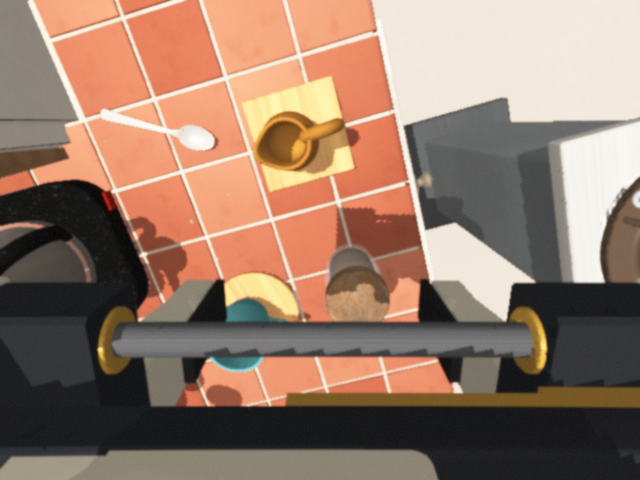

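```bash
python3 - <<'E'
from h import *
f=viewer.grab_frame("wrist"); 
cv2.imwrite("pics/w4c.png",cv2.resize(f["pixels"][70:200,230:365],None,fx=4.5,fy=4.5,interpolation=cv2.INTER_CUBIC))
t=viewer.grab_frame("top"); cv2.imwrite("pics/w4s.png",cv2.resize(viewer.grab_frame("scene")["pixels"][290:390,310:420],None,fx=5,fy=5,interpolation=cv2.INTER_CUBIC))
E
```

```text
(no output)
```

View pics/w4c.png

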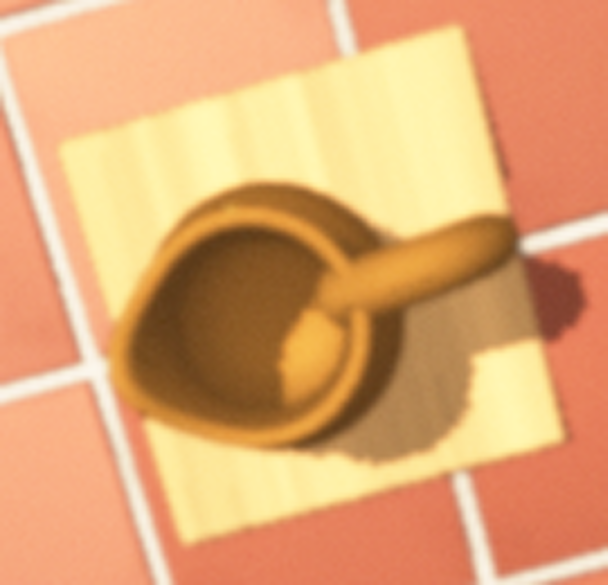

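View pics/w4s.png

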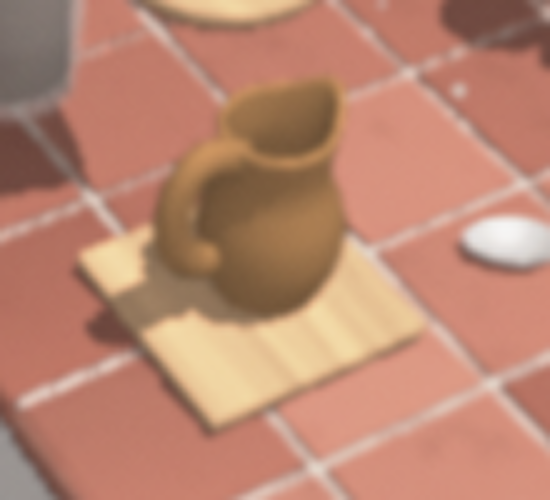

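```bash
python3 - <<'E'
from h import *
f=viewer.grab_frame("wrist"); c=lambda L:(np.array(L,float)+.5)/4.5-.5+[230,70]
print("belly",back(f,c([(275,311)]),.04)[:,:2].round(4),"rim",back(f,c([(248,326)]),.10)[:,:2].round(4))
print("lip",back(f,c([(115,370)]),.103)[:,:2].round(4),"handle",back(f,c([(515,235)]),.075)[:,:2].round(4))
q=back(f,c([(62,143),(462,26),(565,438),(187,545)]),.01); print("sq",q.mean(0).round(4),np.linalg.norm(q-np.roll(q,1,0),axis=1).round(3))
d=q[1]-q[0]; print(np.degrees(np.arctan2(d[1],d[0])))
for z in (.04,.1): print(z,proj(f,[.444,-.246,z]).round(1))
s=viewer.grab_frame("scene"); cs=lambda L:(np.array(L,float)+.5)/5-.5+[310,290]
print("scene belly (275,240)",back(s,cs([(275,235)]),.045)[:,:2].round(4))
print("scene sq",back(s,cs([(80,258),(210,430),(425,325)]),.01)[:,:2].round(4))
E
```

```text
belly [[ 0.4483 -0.2479]] rim [[ 0.4491 -0.2473]]
lip [[ 0.477  -0.2462]] handle [[ 0.3917 -0.2498]]
sq [ 0.4391 -0.2482  0.01  ] [0.102 0.101 0.101 0.102]
179.8522250685516
0.04 [[295.1 139.4]]
0.1 [[290.6 141.9]]
scene belly (275,240) [[ 0.4421 -0.2577]]
scene sq [[ 0.386  -0.201 ]
 [ 0.383  -0.3042]
 [ 0.488  -0.3013]]
```

```bash
python3 -m handwheel '{"gripper":[1,1,1,1,1,1,1,1,1],"travel":[[0.02,-0.07,0],[0.035,-0.134,0],[0.035,-0.134,-0.05],[0.035,-0.134,-0.1],[0.035,-0.134,-0.12],[0.035,-0.134,-0.12],[0.035,-0.134,-0.12],[0.035,-0.134,-0.12],[0.035,-0.134,-0.12]],"spin":[-1,-1,-1,-1,-1,-1,-1,-1,-1]}' 30
python3 -m handwheel '{"gripper":[1,1,1,1,1,1],"travel":[[0,0,0],[0,0,-0.05],[0,0,-0.1],[0,0,-0.12],[0,0,-0.12],[0,0,-0.12]],"spin":[-0.61,-0.61,-0.61,-0.61,-0.61,-0.61]}' 30
python3 - <<'E'
from h import *
p,a,s=jaw(); print(p,a,s["q"].round(2))
f=viewer.grab_frame("wrist"); cv2.imwrite("pics/w5.png",f["pixels"])
E
```

```text
t: 11.95
eef_pos: [0.449, -0.2478, 0.2559]
ee_rot: [-2.265, 1.57, -0.177]
force: [0.6, -0.8, 0.1]
width: 0.0875
t: 12.55
eef_pos: [0.4494, -0.248, 0.1965]
ee_rot: [-2.254, 1.57, -0.642]
force: [0.0, -0.6, 0.0]
width: 0.0874
[ 0.4494 -0.248   0.1965] 92.37 [-0.12  0.13 -0.41  0.   -1.03 -1.41]
```

View pics/w5.png

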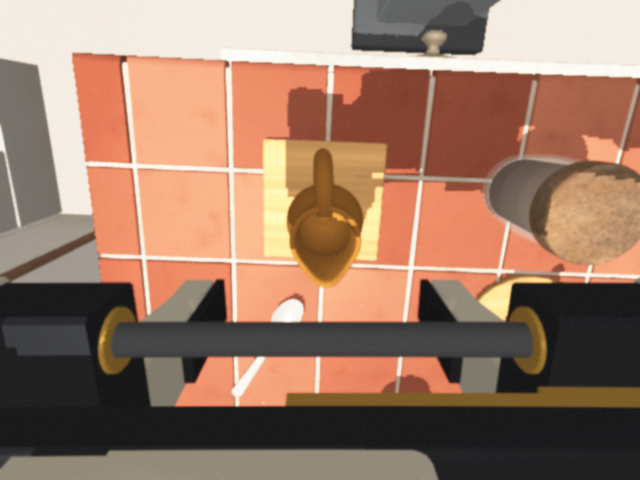

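The jug sits at column 323, in the middle of the jaws and aligned with them. I'm going down.

```bash
python3 -m handwheel '{"gripper":[1,1,1,1,1,1,1,1,-1,-1,-1,-1,-1],"travel":[[-0.001,0,-0.08],[-0.001,0,-0.15],[-0.001,0,-0.21],[-0.001,0,-0.25],[-0.001,0,-0.265],[-0.001,0,-0.272],[-0.001,0,-0.275],[-0.001,0,-0.275],[-0.001,0,-0.275],[-0.001,0,-0.275],[-0.001,0,-0.275],[-0.001,0,-0.275],[-0.001,0,-0.275]],"spin":[0,0,0,0,0,0,0,0,0,0,0,0,0]}' 35
python3 - <<'E'
from h import *
p,a,s=jaw(); print(p,a,s["width"],s["force"].round(1))
E
```

```text
t: 13.9
eef_pos: [0.4485, -0.2476, 0.0583]
ee_rot: [-1.262, 1.57, 0.346]
force: [-0.6, 2.1, 4.7]
width: 0.0601
[ 0.4485 -0.2476  0.0583] 92.15 0.060122965773860365 [-0.6  2.1  4.7]
```

```bash
python3 -m handwheel '{"gripper":[-1,-1,-1,-1,-1,-1,-1,-1,-1,-1],"travel":[[0,0,0.01],[0,0,0.03],[0,0,0.07],[0,0,0.13],[0,0,0.2],[0,0,0.27],[0,0,0.33],[0,0,0.37],[0,0,0.38],[0,0,0.38]],"spin":[0,0,0,0,0,0,0,0,0,0]}' 35
python3 - <<'E'
from h import *
p,a,s=jaw(); print(p,a,s["width"],s["force"].round(1))
cv2.imwrite("pics/s6.png",viewer.grab_frame("scene")["pixels"][100:400,200:500])
cv2.imwrite("pics/w6.png",viewer.grab_frame("wrist")["pixels"])
E
```

```text
t: 14.9
eef_pos: [0.4482, -0.2477, 0.2486]
ee_rot: [-1.522, 1.569, 0.086]
force: [-0.3, -0.1, -3.9]
width: 0.0601
[ 0.4482 -0.2477  0.2486] 92.14 0.0600560084451999 [-0.3 -0.1 -3.9]
```

View pics/s6.png

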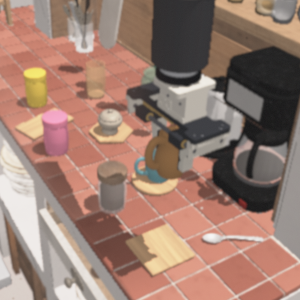

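View pics/w6.png

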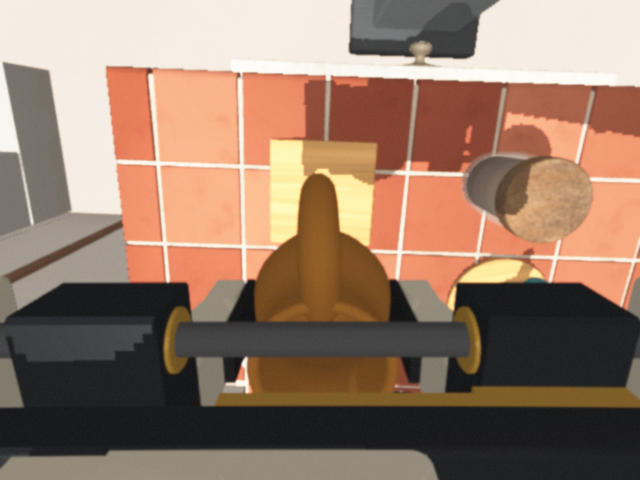

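```bash
python3 -m handwheel '{"gripper":[-1,-1,-1,-1,-1,-1,-1,-1,-1,-1,-1,-1,-1,-1,-1,-1,-1,-1],"travel":[[0,0.03,0],[0,0.08,0],[0,0.14,0],[0,0.2,0],[0,0.26,0],[0,0.32,0],[0,0.38,0],[0,0.44,0],[0,0.5,0],[0,0.56,0],[-0.01,0.62,0],[-0.02,0.68,0],[-0.03,0.74,0],[-0.04,0.8,0],[-0.048,0.85,0],[-0.048,0.89,0],[-0.048,0.9,0],[-0.048,0.9,0]],"spin":[0,0.05,0.12,0.2,0.3,0.4,0.5,0.6,0.7,0.8,0.9,1,1,1,1,1,1,1]}' 35
python3 -m handwheel '{"gripper":[-1,-1,-1,-1,-1,-1,-1,-1,-1,-1],"travel":[[0,0.04,0],[0,0.1,0],[0,0.16,0],[0,0.21,0],[0,0.235,0],[0,0.239,0],[0,0.239,0],[0,0.239,0],[0,0.239,0],[0,0.239,0]],"spin":[0.05,0.12,0.2,0.3,0.4,0.5,0.57,0.62,0.62,0.62]}' 35
python3 - <<'E'
from h import *
p,a,s=jaw(); print(p,a,s["width"],s["force"].round(1),s["q"].round(2))
t=viewer.grab_frame("top"); cv2.imwrite("pics/t7.png",t["pixels"])
cv2.imwrite("pics/t7c.png",cv2.resize(t["pixels"][200:320,320:460],None,fx=5,fy=5,interpolation=cv2.INTER_CUBIC))
cv2.imwrite("pics/w7.png",viewer.grab_frame("wrist")["pixels"])
E
```

```text
t: 16.8
eef_pos: [0.4238, 0.2023, 0.2467]
ee_rot: [1.535, 1.568, -2.354]
force: [-0.1, -0.0, -2.5]
width: 0.0595
t: 17.8
eef_pos: [0.4244, 0.3213, 0.2478]
ee_rot: [1.218, 1.57, -2.186]
force: [-0.2, -0.4, -2.7]
width: 0.0601
[0.4244 0.3213 0.2478] 164.96 0.060071133185861124 [-0.2 -0.4 -2.7] [ 1.02  0.12 -0.3  -0.   -1.15 -1.28]
```

View pics/t7c.png

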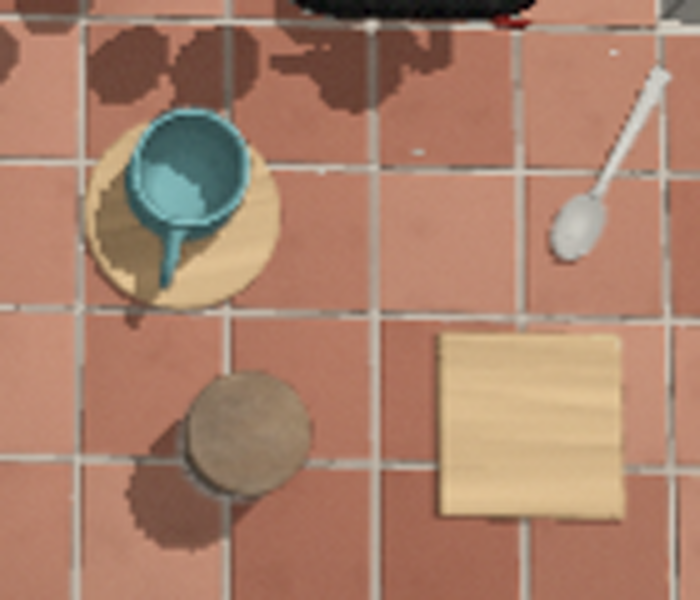

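View pics/w7.png

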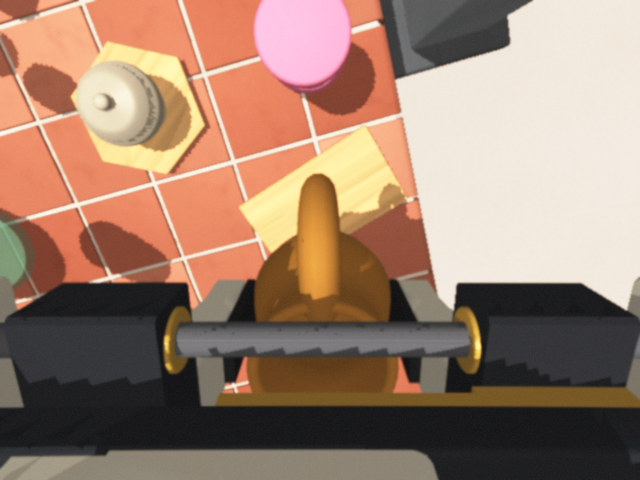

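```bash
python3 - <<'E'
from h import *
f=viewer.grab_frame("wrist"); q=back(f,[(241,209),(365,127),(411,199)],.01); print("long",(q[0]+q[2])/2, np.linalg.norm(q[1]-q[0]),np.linalg.norm(q[1]-q[2]))
t=viewer.grab_frame("top"); c=lambda L:(np.array(L,float)+.5)/5-.5+[320,200]
q=back(t,c([(440,333),(622,334),(624,519),(439,517)]),.01); print("sq",q.mean(0).round(4))
print("round",back(t,c([(86,213),(280,213),(183,308)]),.01).round(4))
print("jar",back(t,c([(249,434)]),.106).round(4))
print("mugrim",back(t,c([(188,173)]),.083).round(4),"handle",back(t,c([(167,285)]),.05).round(4))
E
```

```text
long [0.42217869 0.3234911  0.01      ] 0.14614037268317745 0.08445010021992196
sq [ 0.438  -0.2476  0.01  ]
round [[ 0.5536  0.0044  0.01  ]
 [ 0.5561 -0.1058  0.01  ]
 [ 0.5004 -0.051   0.01  ]]
jar [[ 0.4201 -0.0781  0.106 ]]
mugrim [[ 0.5633 -0.0471  0.083 ]] handle [[ 0.507  -0.0388  0.05  ]]
```

```bash
python3 -m handwheel '{"gripper":[-1,-1,-1,-1,-1,-1,-1,-1,-1,-1,-1],"travel":[[-0.002,0.002,-0.06],[-0.002,0.002,-0.14],[-0.002,0.002,-0.22],[-0.002,0.002,-0.28],[-0.002,0.002,-0.33],[-0.002,0.002,-0.36],[-0.002,0.002,-0.37],[-0.002,0.002,-0.375],[-0.002,0.002,-0.378],[-0.002,0.002,-0.378],[-0.002,0.002,-0.378]],"spin":[0,0,0,0,0,0,0,0,0,0,0]}' 35
python3 -m handwheel '{"gripper":[0.4,1,1,1,1,1,1,1,1,1,1],"travel":[[0,0,0],[0,0,0],[0,0,0],[0,0,0],[0,0,0.04],[0,0,0.12],[0,0,0.22],[0,0,0.32],[0,0,0.42],[0,0,0.5],[0,0,0.5]],"spin":[0,0,0,0,0,0,0,0,0,0,0]}' 35
python3 - <<'E'
from h import *
p,a,s=jaw(); print(p,a,s["width"],s["force"].round(1),s["q"].round(2))
cv2.imwrite("pics/w8.png",viewer.grab_frame("wrist")["pixels"])
E
```

```text
t: 19.1
eef_pos: [0.4236, 0.3231, 0.0599]
ee_rot: [-1.906, 1.569, 0.975]
force: [-0.5, 0.9, -2.7]
width: 0.0598
t: 20.2
eef_pos: [0.4252, 0.3244, 0.316]
ee_rot: [-2.056, 1.56, 0.825]
force: [-0.3, 0.1, -0.8]
width: 0.0877
[0.4252 0.3244 0.316 ] 165.08 0.08766889491116436 [-0.3  0.1 -0.8] [ 1.02  0.08 -0.19  0.   -1.29 -1.28]
```

View pics/w8.png

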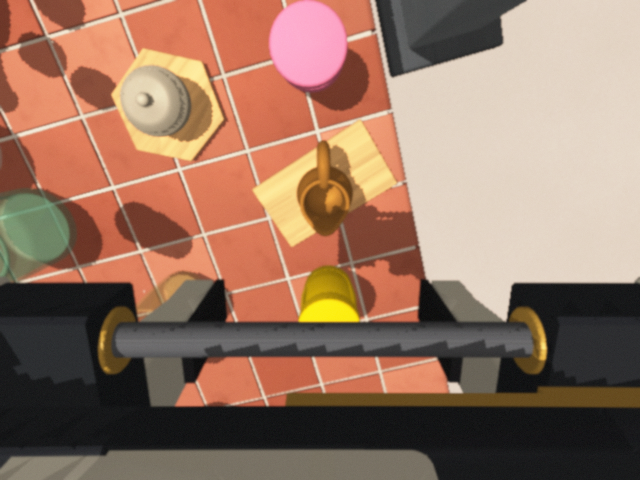

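The jug stands on the long coaster at (323,200). Next I pick the parked jar up again.

```bash
python3 -m handwheel '{"gripper":[1,1,1,1,1,1,1,1,1,1,1,1,1],"travel":[[0,-0.1,0],[0,-0.2,0],[0,-0.3,0],[0,-0.4,0],[0,-0.5,0],[0,-0.6,0],[-0.005,-0.7,0],[-0.009,-0.78,0],[-0.009,-0.807,0],[-0.009,-0.807,-0.1],[-0.009,-0.807,-0.15],[-0.009,-0.807,-0.15],[-0.009,-0.807,-0.15]],"spin":[0,0,0,0,0,0,0,0,0,0,0,0,0]}' 35
python3 - <<'E'
from h import *
p,a,s=jaw(); print(p,a,s["width"],s["force"].round(1),s["q"].round(2))
t=viewer.grab_frame("top"); 
cv2.imwrite("pics/t9c.png",cv2.resize(t["pixels"][200:330,150:290],None,fx=5,fy=5,interpolation=cv2.INTER_CUBIC))
f=viewer.grab_frame("wrist");cv2.imwrite("pics/w9.png",f["pixels"])
E
```

```text
t: 21.55
eef_pos: [0.4188, -0.081, 0.2342]
ee_rot: [0.919, 1.569, -2.483]
force: [-0.0, 0.3, 0.2]
width: 0.0875
[ 0.4188 -0.081   0.2342] 165.07 0.0875177403237282 [-0.   0.3  0.2] [ 0.28 -0.06 -0.52  0.   -1.11 -0.54]
```

View pics/t9c.png

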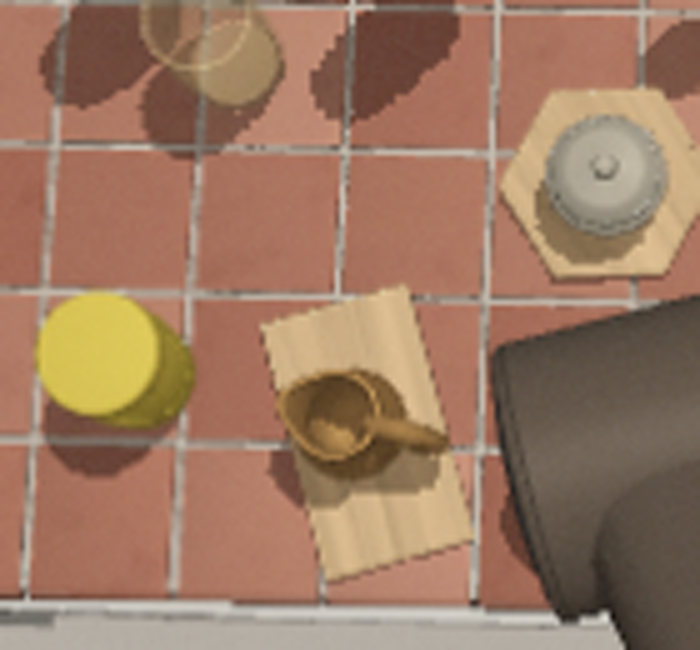

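View pics/w9.png

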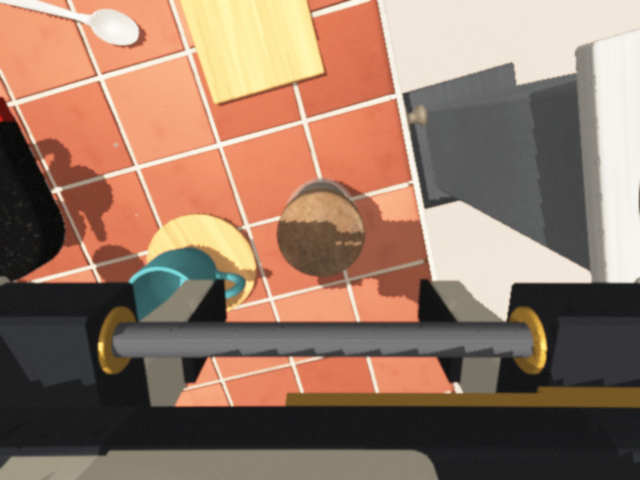

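```bash
python3 -m handwheel '{"gripper":[1,1,1,1,1,1,1,1,-1,-1,-1,-1,-1],"travel":[[0.002,0.002,-0.08],[0.003,0.002,-0.16],[0.003,0.002,-0.23],[0.003,0.002,-0.28],[0.003,0.002,-0.31],[0.003,0.002,-0.324],[0.003,0.002,-0.324],[0.003,0.002,-0.324],[0.003,0.002,-0.324],[0.003,0.002,-0.324],[0.003,0.002,-0.324],[0.003,0.002,-0.324],[0.003,0.002,-0.324]],"spin":[0,0,0,0,0,0,0,0,0,0,0,0,0]}' 30
python3 - <<'E'
from h import *
p,a,s=jaw(); print(p,a,s["width"],s["force"].round(1))
E
```

```text
t: 22.95
eef_pos: [0.4207, -0.0797, 0.0725]
ee_rot: [-2.848, 1.57, 0.033]
force: [-0.3, 0.7, 5.3]
width: 0.065
[ 0.4207 -0.0797  0.0725] 165.06 0.06501995027349566 [-0.3  0.7  5.3]
```

```bash
python3 -m handwheel '{"gripper":[-1,-1,-1,-1,-1,-1,-1,-1,-1,-1,-1,-1,-1,-1,-1],"travel":[[0,0,0.03],[0,0,0.08],[0,0,0.12],[0.01,-0.05,0.12],[0.02,-0.12,0.12],[0.03,-0.2,0.12],[0.036,-0.28,0.12],[0.036,-0.33,0.12],[0.036,-0.336,0.12],[0.036,-0.336,0.1],[0.036,-0.336,0.06],[0.036,-0.336,0.035],[0.036,-0.336,0.023],[0.036,-0.336,0.022],[0.036,-0.336,0.022]],"spin":[0,0,0,0,0,0,0,0,0,0,0,0,0,0,0]}' 30
python3 - <<'E'
from h import *
p,a,s=jaw(); print(p,a,s["width"],s["force"].round(1))
E
python3 -m handwheel '{"gripper":[0.5,1,1,1,1,1,1,1,1,1],"travel":[[0,0,0],[0,0,0],[0,0,0],[0,0,0],[0,0,0.06],[0,0,0.16],[0,0.05,0.26],[0,0.12,0.36],[0,0.2,0.46],[0,0.2,0.46]],"spin":[0,0,0,0,0,0,0,0,0,0]}' 30
python3 - <<'E'
from h import *
p,a,s=jaw(); print(p,a,s["width"],s["force"].round(1),s["q"].round(2))
f=viewer.grab_frame("wrist");cv2.imwrite("pics/w10.png",f["pixels"])
E
```

```text
t: 24.45
eef_pos: [0.4382, -0.247, 0.0828]
ee_rot: [-0.361, 1.57, 2.521]
force: [1.0, 0.3, -3.8]
width: 0.0654
[ 0.4382 -0.247   0.0828] 165.1 0.06540261812755956 [ 1.   0.3 -3.8]
t: 25.45
eef_pos: [0.4388, -0.1467, 0.3169]
ee_rot: [-2.9, 1.566, -0.019]
force: [0.5, 0.1, -0.3]
width: 0.0878
[ 0.4388 -0.1467  0.3169] 165.07 0.08777450389243152 [ 0.5  0.1 -0.3] [ 0.11 -0.05 -0.32  0.   -1.3  -0.37]
```

View pics/w10.png

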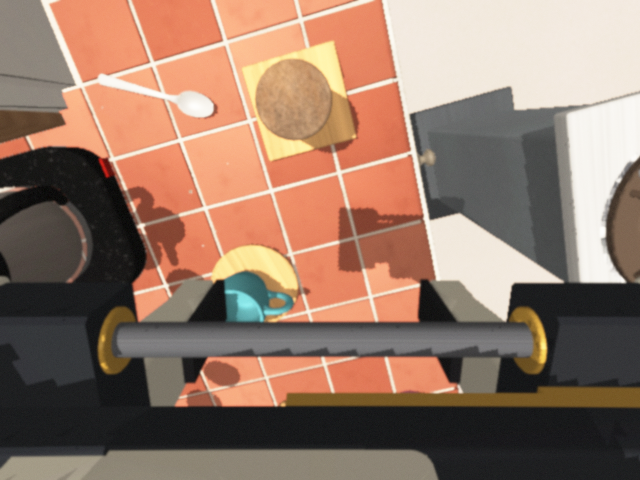

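```bash
python3 - <<'E'
from h import *
t=viewer.grab_frame("top");s=viewer.grab_frame("scene")
for z in np.arange(.3,1.0,.1):
    print(round(z,1),"low",back(t,[(100,140),(450,140)],z)[:,:2].round(3).tolist(),"up",back(t,[(100,85),(500,90)],z)[:,0].round(3).tolist(),"scene",back(s,[(260,42),(400,112),(500,160)],z)[:,:2].round(3).tolist())
E
```

```text
0.3 low [[0.735, 0.585], [0.753, -0.249]] up [0.877, 0.887] scene [[0.879, 1.191], [0.85, 0.196], [0.853, -0.16]]
0.4 low [[0.697, 0.542], [0.713, -0.222]] up [0.827, 0.836] scene [[0.683, 0.74], [0.66, -0.032], [0.662, -0.308]]
0.5 low [[0.658, 0.499], [0.673, -0.195]] up [0.776, 0.785] scene [[0.487, 0.289], [0.471, -0.26], [0.472, -0.457]]
0.6 low [[0.62, 0.456], [0.634, -0.168]] up [0.726, 0.733] scene [[0.291, -0.162], [0.281, -0.488], [0.282, -0.605]]
0.7 low [[0.581, 0.413], [0.594, -0.141]] up [0.676, 0.682] scene [[0.094, -0.613], [0.091, -0.716], [0.091, -0.753]]
0.8 low [[0.543, 0.369], [0.554, -0.114]] up [0.625, 0.631] scene [[-0.102, -1.064], [-0.099, -0.944], [-0.099, -0.901]]
0.9 low [[0.505, 0.326], [0.514, -0.086]] up [0.575, 0.58] scene [[-0.298, -1.514], [-0.288, -1.172], [-0.289, -1.049]]
```

```bash
python3 -m handwheel '{"gripper":[1,1,1,1,1,1,1,1],"travel":[[0.05,0.1,-0.04],[0.1,0.2,-0.08],[0.15,0.3,-0.12],[0.18,0.354,-0.12],[0.18,0.354,-0.12],[0.18,0.354,-0.12],[0.18,0.354,-0.12],[0.18,0.354,-0.12]],"spin":[0,0,0,0,0,0,0,0]}' 30
python3 - <<'E'
from h import *
p,a,s=jaw(); print(p,a,s["q"].round(2))
f=viewer.grab_frame("wrist");cv2.imwrite("pics/w11.png",f["pixels"])
import pickle; pickle.dump(f,open("w11.pkl","wb"))
E
python3 -m handwheel '{"gripper":[1,1,1,1,1,1,1],"travel":[[0,0.1,0],[0,0.2,0],[0,0.3,0],[0,0.4,0],[0,0.46,0],[0,0.46,0],[0,0.46,0]],"spin":[0,0,0,0,0,0,0]}' 30
python3 - <<'E'
from h import *
p,a,s=jaw(); print(p,a,s["q"].round(2))
f=viewer.grab_frame("wrist");cv2.imwrite("pics/w12.png",f["pixels"])
import pickle; pickle.dump(f,open("w12.pkl","wb"))
E
```

```text
t: 26.4
eef_pos: [0.5278, 0.0281, 0.2532]
ee_rot: [2.002, 1.571, -1.401]
force: [0.2, 0.1, -0.3]
width: 0.0876
[0.5278 0.0281 0.2532] 164.98 [ 0.42  0.11 -0.3   0.   -1.16 -0.69]
t: 27.15
eef_pos: [0.5281, 0.259, 0.2532]
ee_rot: [0.023, 1.571, 2.904]
force: [-1.0, -0.0, -0.3]
width: 0.0874
[0.5281 0.259  0.2532] 165.07 [ 0.79  0.21 -0.17 -0.   -1.18 -1.05]
```

View pics/w11.png

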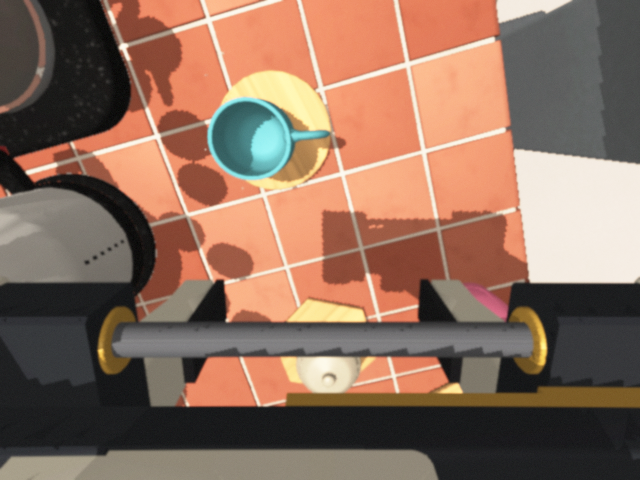

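View pics/w12.png

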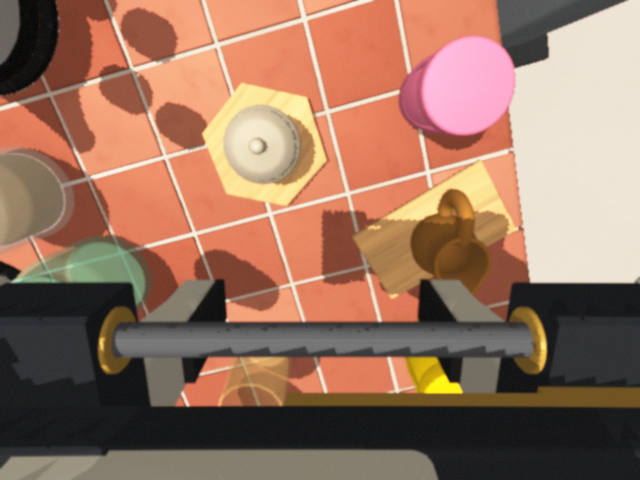

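```bash
python3 - <<'E'
import pickle
from h import *
f=pickle.load(open("w11.pkl","rb")); g=pickle.load(open("w12.pkl","rb"))
print("mug rim",back(f,[(251,138.5)],.083)[:,:2].round(4),"handle end",back(f,[(328,135)],.06)[:,:2].round(4))
q=back(f,[(331,133),(273,70.5),(275,190)],.01)[:,:2]; print("round",q.round(4)); 
a,b,c=q; A=2*np.array([b-a,c-a]); print("circumc",np.linalg.solve(A,[b@b-a@a,c@c-a@a]).round(4))
q=back(g,[(240,83),(308,96),(327,158),(288,206),(222,191),(203,134)],.01); print("hex",q.mean(0).round(4),np.linalg.norm(q-q.mean(0),axis=1).round(3))
print("knob",back(g,[(258,145)],.079)[:,:2].round(4),"outl",back(g,[(261.5,144)],.05)[:,:2].round(4))
cr=g["pixels"][70:220,190:340]; cv2.imwrite("pics/w12c.png",cv2.resize(cr,None,fx=4,fy=4,interpolation=cv2.INTER_CUBIC))
q=back(g,[(352,236),(481,161),(518,229),(396,298)],.01); print("long",q.mean(0).round(4))
for n,im,l,z in (("m",f,"mug_foot",.01),): pass
for l in ("sugar_bowl","hex_coaster","jug_foot","long_coaster"): print(l,[(round(d["conf"],2),back(g,d["at"],.01)[0,:2].round(3)) for d in spotter.tip_of("wrist",l)])
E
```

```text
mug rim [[ 0.5659 -0.0491]] handle end [[ 0.5067 -0.0354]]
round [[ 0.503  -0.035 ]
 [ 0.5408 -0.1027]
 [ 0.5716  0.004 ]]
circumc [ 0.5567 -0.0495]
hex [0.5691 0.1913 0.01  ] [0.061 0.063 0.062 0.063 0.063 0.06 ]
knob [[0.5633 0.1881]] outl [[0.565  0.1882]]
long [0.4237 0.3211 0.01  ]
sugar_bowl [(0.96, array([0.565, 0.192]))]
hex_coaster []
jug_foot [(0.82, array([0.427, 0.32 ])), (0.24, array([0.566, 0.19 ]))]
long_coaster [(0.74, array([0.429, 0.32 ]))]
```

View pics/w12c.png

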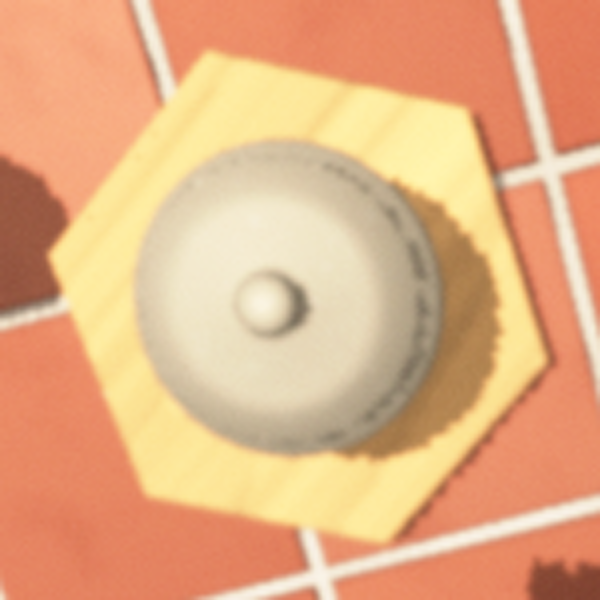

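```bash
python3 -m handwheel '{"gripper":[1,1,1,1,1,1,1],"travel":[[0.03,-0.07,0],[0.072,-0.141,0],[0.072,-0.141,0],[0.072,-0.141,0],[0.072,-0.141,0],[0.072,-0.141,0],[0.072,-0.141,0]],"spin":[-1,-1,-1,-1,-1,-1,-1]}' 30
python3 -m handwheel '{"gripper":[1,1,1,1,1,1],"travel":[[0,0,0],[0,0,-0.06],[0,0,-0.12],[0,0,-0.16],[0,0,-0.16],[0,0,-0.16]],"spin":[-0.84,-0.84,-0.84,-0.84,-0.84,-0.84]}' 30
python3 - <<'E'
from h import *
p,a,s=jaw(); print(p,a,s["q"].round(2))
f=viewer.grab_frame("wrist");cv2.imwrite("pics/w13.png",f["pixels"])
E
```

```text
t: 28.1
eef_pos: [0.5643, 0.1879, 0.2533]
ee_rot: [-1.425, 1.57, 0.669]
force: [0.1, 0.8, 0.6]
width: 0.0875
t: 28.7
eef_pos: [0.5641, 0.1881, 0.1725]
ee_rot: [2.437, 1.57, -2.41]
force: [0.3, -0.3, -0.1]
width: 0.0874
[0.5641 0.1881 0.1725] 82.26 [ 0.65  0.29 -0.27  0.   -1.02 -2.36]
```

View pics/w13.png

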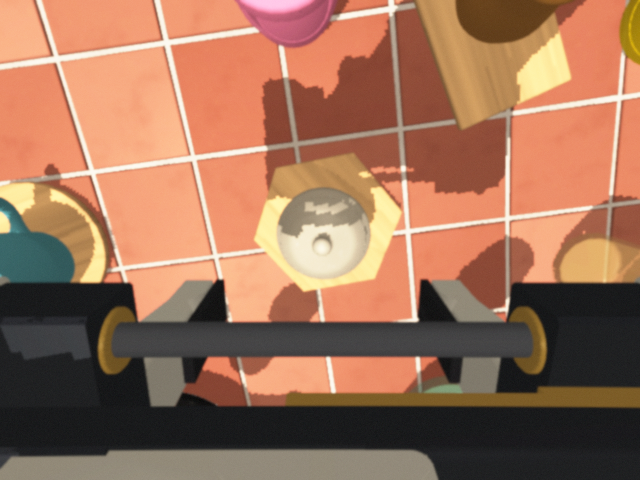

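The bowl's knob is at column 322, in the middle of the jaws. I descend and grip.

```bash
python3 -m handwheel '{"gripper":[1,1,1,1,1,1,1,-1,-1,-1,-1,-1],"travel":[[0,0,-0.08],[0,0,-0.15],[0,0,-0.2],[0,0,-0.23],[0,0,-0.247],[0,0,-0.247],[0,0,-0.247],[0,0,-0.247],[0,0,-0.247],[0,0,-0.247],[0,0,-0.247],[0,0,-0.247]],"spin":[0,0,0,0,0,0,0,0,0,0,0,0]}' 30
python3 - <<'E'
from h import *
p,a,s=jaw(); print(p,a,s["width"],s["force"].round(1))
E
python3 -m handwheel '{"gripper":[-1,-1,-1,-1,-1,-1,-1,-1],"travel":[[0,0,0.01],[0,0,0.04],[0,0,0.1],[0,0,0.17],[0,0,0.24],[0,0,0.3],[0,0,0.3],[0,0,0.3]],"spin":[0,0,0,0,0,0,0,0]}' 30
python3 - <<'E'
from h import *
p,a,s=jaw(); print(p,a,s["width"],s["force"].round(1))
f=viewer.grab_frame("wrist");cv2.imwrite("pics/w14.png",f["pixels"])
E
```

```text
t: 29.95
eef_pos: [0.5645, 0.1888, 0.0501]
ee_rot: [-1.137, 1.57, 0.299]
force: [-1.4, -0.3, 5.6]
width: 0.0655
[0.5645 0.1888 0.0501] 82.27 0.06550383643421724 [-1.4 -0.3  5.6]
t: 30.75
eef_pos: [0.5638, 0.1888, 0.1994]
ee_rot: [0.473, 1.57, 1.908]
force: [-0.5, -0.1, -3.9]
width: 0.0657
[0.5638 0.1888 0.1994] 82.23 0.06569294724958052 [-0.5 -0.1 -3.9]
```

View pics/w14.png

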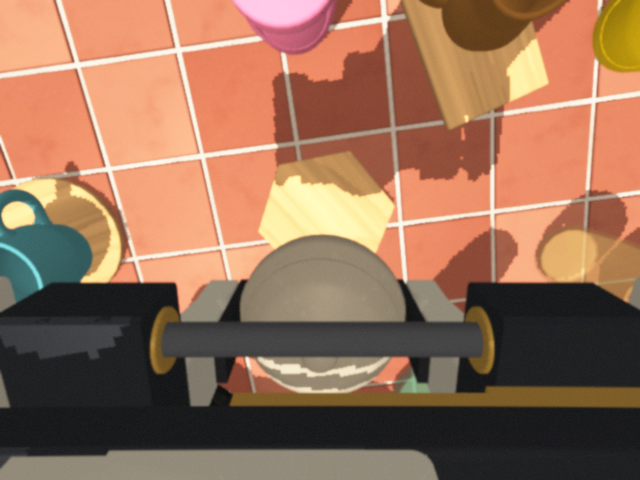

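```bash
python3 -m handwheel '{"gripper":[-1,-1,-1,-1,-1,-1,-1,-1,-1,-1,-1,-1,-1,-1,-1,-1,-1],"travel":[[-0.03,-0.04,0],[-0.07,-0.1,0],[-0.12,-0.18,0],[-0.17,-0.26,0],[-0.22,-0.34,0],[-0.27,-0.41,0],[-0.288,-0.438,0],[-0.288,-0.438,0],[-0.288,-0.438,-0.06],[-0.288,-0.438,-0.14],[-0.288,-0.438,-0.22],[-0.288,-0.438,-0.28],[-0.288,-0.438,-0.305],[-0.288,-0.438,-0.314],[-0.288,-0.438,-0.316],[-0.288,-0.438,-0.316],[-0.288,-0.438,-0.316]],"spin":[0,0,0,0,0,0,0,0,0,0,0,0,0,0,0,0,0]}' 30
python3 - <<'E'
from h import *
p,a,s=jaw(); print(p,a,s["width"],s["force"].round(1))
E
python3 -m handwheel '{"gripper":[0.5,1,1,1,1,1,1,1,1,1],"travel":[[0,0,0],[0,0,0],[0,0,0],[0,0,0],[0,0,0.06],[0,0,0.14],[0,0,0.24],[0,0,0.34],[0,0,0.38],[0,0,0.38]],"spin":[0,0,0,0,0,0,0,0,0,0]}' 30
python3 - <<'E'
from h import *
p,a,s=jaw(); print(p,a,s["width"],s["force"].round(1),s["q"].round(2))
cv2.imwrite("pics/s15.png",viewer.grab_frame("scene")["pixels"])
E
```

```text
t: 32.5
eef_pos: [0.421, -0.0299, 0.0423]
ee_rot: [-1.073, 1.569, 0.363]
force: [-0.3, -1.2, -3.7]
width: 0.0657
[ 0.421  -0.0299  0.0423] 82.26 0.06571966975824171 [-0.3 -1.2 -3.7]
t: 33.5
eef_pos: [0.4221, -0.0298, 0.2354]
ee_rot: [-1.145, 1.563, 0.291]
force: [-0.1, 0.1, -1.2]
width: 0.0877
[ 0.4221 -0.0298  0.2354] 82.27 0.08770062832521808 [-0.1  0.1 -1.2] [ 0.4  -0.07 -0.53  0.   -1.11 -2.11]
```

View pics/s15.png

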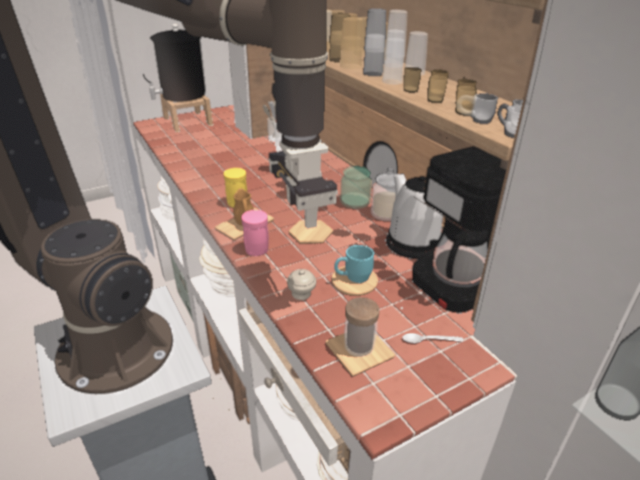

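The bowl is parked upright at (302,285) and the jar is on the square coaster. Next is the mug.

```bash
python3 -m handwheel '{"gripper":[1,1,1,1,1,1,1,1],"travel":[[0.1,-0.02,0],[0.2,-0.037,0],[0.286,-0.037,-0.05],[0.286,-0.037,-0.1],[0.286,-0.037,-0.11],[0.286,-0.037,-0.11],[0.286,-0.037,-0.11],[0.286,-0.037,-0.11]],"spin":[-0.073,-0.073,-0.073,-0.073,-0.073,-0.073,-0.073,-0.073]}' 30
python3 - <<'E'
from h import *
p,a,s=jaw(); print(p,a,s["q"].round(2))
f=viewer.grab_frame("wrist");cv2.imwrite("pics/w16.png",f["pixels"])
E
```

```text
t: 34.35
eef_pos: [0.5635, -0.0486, 0.1783]
ee_rot: [-1.215, 1.568, 0.164]
force: [0.4, -0.6, -0.2]
width: 0.0874
[ 0.5635 -0.0486  0.1783] 79.0 [ 0.26  0.23 -0.33  0.   -1.01 -2.02]
```

View pics/w16.png

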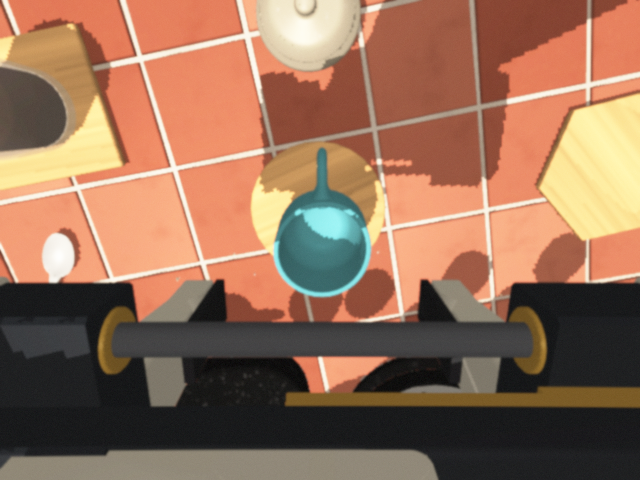

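The mug is centred at column 322 and its handle is aligned. I descend and grip.

```bash
python3 -m handwheel '{"gripper":[1,1,1,1,1,1,1,-1,-1,-1,-1,-1],"travel":[[0.003,0,-0.08],[0.003,0,-0.15],[0.003,0,-0.2],[0.003,0,-0.23],[0.003,0,-0.247],[0.003,0,-0.247],[0.003,0,-0.247],[0.003,0,-0.247],[0.003,0,-0.247],[0.003,0,-0.247],[0.003,0,-0.247],[0.003,0,-0.247]],"spin":[0,0,0,0,0,0,0,0,0,0,0,0]}' 30
python3 - <<'E'
from h import *
p,a,s=jaw(); print(p,a,s["width"],s["force"].round(1))
E
python3 -m handwheel '{"gripper":[-1,-1,-1,-1,-1,-1,-1,-1],"travel":[[0,0,0.01],[0,0,0.04],[0,0,0.1],[0,0,0.17],[0,0,0.22],[0,0,0.24],[0,0,0.24],[0,0,0.24]],"spin":[0,0,0,0,0,0,0,0]}' 30
python3 - <<'E'
from h import *
p,a,s=jaw(); print(p,a,s["width"],s["force"].round(1))
f=viewer.grab_frame("wrist");cv2.imwrite("pics/w17.png",f["pixels"])
E
```

```text
t: 35.6
eef_pos: [0.565, -0.0487, 0.0536]
ee_rot: [-1.27, 1.57, 0.108]
force: [-1.6, 1.0, 5.6]
width: 0.0655
[ 0.565  -0.0487  0.0536] 78.98 0.06554080816488382 [-1.6  1.   5.6]
t: 36.4
eef_pos: [0.5638, -0.0488, 0.1717]
ee_rot: [1.689, 1.569, 3.066]
force: [-0.6, -0.3, -2.4]
width: 0.0657
[ 0.5638 -0.0488  0.1717] 78.94 0.06571691599213386 [-0.6 -0.3 -2.4]
```

View pics/w17.png

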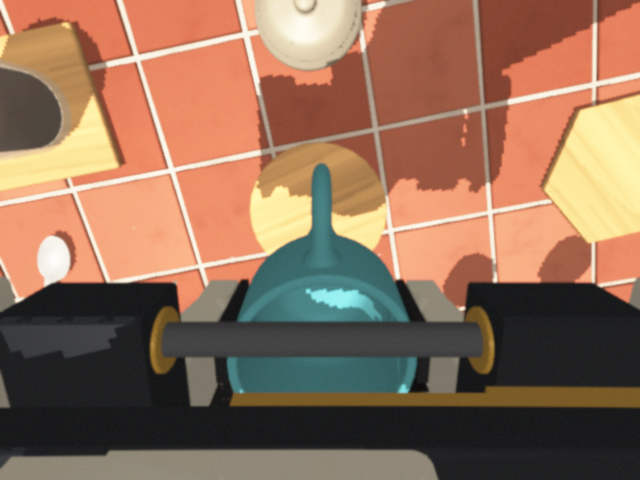

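```bash
python3 -m handwheel '{"gripper":[-1,-1,-1,-1,-1,-1,-1,-1,-1,-1,-1,-1,-1,-1,-1,-1,-1],"travel":[[0,0.03,0],[0,0.09,0],[0,0.17,0],[0,0.25,0],[0.005,0.33,0],[0.01,0.41,0],[0.01,0.46,0],[0.01,0.48,0],[0.01,0.48,0],[0.01,0.48,-0.05],[0.01,0.48,-0.12],[0.01,0.48,-0.18],[0.01,0.48,-0.215],[0.01,0.48,-0.23],[0.01,0.48,-0.235],[0.01,0.48,-0.235],[0.01,0.48,-0.235]],"spin":[0,0,0,0,0,0,0,0,0,0,0,0,0,0,0,0,0]}' 30
python3 - <<'E'
from h import *
p,a,s=jaw(); print(p,a,s["width"],s["force"].round(1))
E
python3 -m handwheel '{"gripper":[0.5,1,1,1,1,1,1,1,1,1],"travel":[[0,0,0],[0,0,0],[0,0,0],[0,0,0],[0,0,0.06],[0,0,0.14],[0,0,0.24],[0,0,0.34],[0,0,0.36],[0,0,0.36]],"spin":[0,0,0,0,0,0,0,0,0,0]}' 30
python3 - <<'E'
from h import *
p,a,s=jaw(); print(p,a,s["width"],s["force"].round(1),s["q"].round(2))
f=viewer.grab_frame("wrist");cv2.imwrite("pics/w18.png",f["pixels"])
E
```

```text
t: 38.15
eef_pos: [0.5704, 0.1915, 0.0567]
ee_rot: [-0.83, 1.569, 0.548]
force: [-0.6, -0.0, -1.9]
width: 0.0659
[0.5704 0.1915 0.0567] 78.96 0.06587390874234238 [-0.6 -0.  -1.9]
t: 39.15
eef_pos: [0.5709, 0.1919, 0.2387]
ee_rot: [-0.791, 1.565, 0.587]
force: [0.0, -1.6, -1.2]
width: 0.0876
[0.5709 0.1919 0.2387] 78.98 0.08762083308650961 [ 0.  -1.6 -1.2] [ 0.65  0.24 -0.17  0.   -1.15 -2.41]
```

View pics/w18.png

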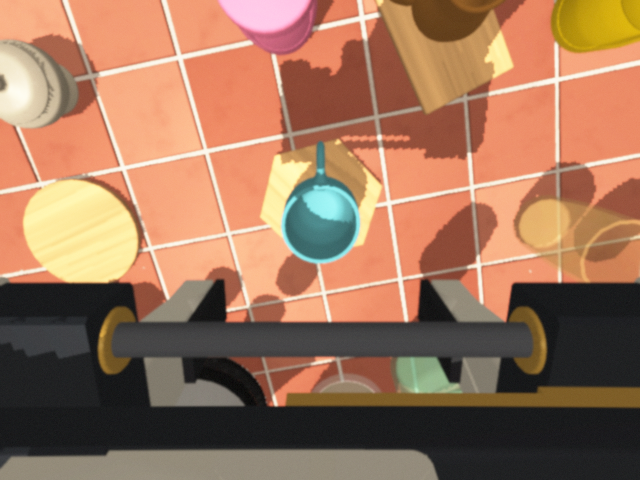

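The mug stands upright on the six-sided coaster at (320,215). Back to the bowl.

```bash
python3 -m handwheel '{"gripper":[1,1,1,1,1,1,1,1,1,1,1],"travel":[[-0.06,-0.09,0],[-0.12,-0.18,0],[-0.18,-0.27,0],[-0.24,-0.36,0],[-0.3,-0.444,0],[-0.3,-0.444,0],[-0.3,-0.444,-0.06],[-0.3,-0.444,-0.12],[-0.3,-0.444,-0.12],[-0.3,-0.444,-0.12],[-0.3,-0.444,-0.12]],"spin":[0,0,0,0,0,0,0,0,0,0,0]}' 30
python3 - <<'E'
from h import *
p,a,s=jaw(); print(p,a,s["q"].round(2))
f=viewer.grab_frame("wrist");cv2.imwrite("pics/w19.png",f["pixels"])
t=viewer.grab_frame("top")
cv2.imwrite("pics/t19.png",cv2.resize(t["pixels"][195:330,150:470],None,fx=2.5,fy=2.5,interpolation=cv2.INTER_CUBIC))
E
```

```text
t: 40.3
eef_pos: [0.4206, -0.0305, 0.1764]
ee_rot: [-1.631, 1.57, -0.252]
force: [-0.5, 0.6, -0.3]
width: 0.0874
[ 0.4206 -0.0305  0.1764] 79.0 [ 0.4  -0.01 -0.62  0.   -0.96 -2.16]
```

View pics/w19.png

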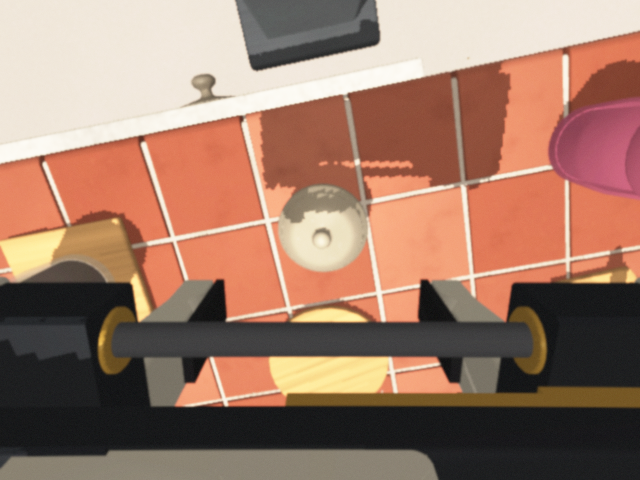

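View pics/t19.png

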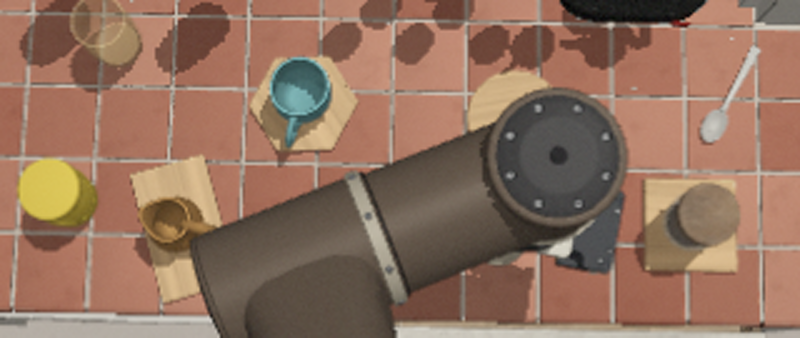

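```bash
python3 -m handwheel '{"gripper":[1,1,1,1,1,1,1,-1,-1,-1,-1,-1],"travel":[[0,0,-0.08],[0,0,-0.16],[0,0,-0.22],[0,0,-0.255],[0,0,-0.268],[0,0,-0.268],[0,0,-0.268],[0,0,-0.268],[0,0,-0.268],[0,0,-0.268],[0,0,-0.268],[0,0,-0.268]],"spin":[0,0,0,0,0,0,0,0,0,0,0,0]}' 30
python3 - <<'E'
from h import *
p,a,s=jaw(); print(p,a,s["width"],s["force"].round(1))
E
python3 -m handwheel '{"gripper":[-1,-1,-1,-1,-1,-1,-1,-1,-1,-1,-1,-1],"travel":[[0,0,0.01],[0,0,0.05],[0,0,0.1],[0,0,0.14],[0.03,0,0.14],[0.09,-0.01,0.14],[0.16,-0.02,0.14],[0.22,-0.03,0.14],[0.26,-0.04,0.14],[0.271,-0.04,0.14],[0.271,-0.04,0.14],[0.271,-0.04,0.14]],"spin":[0,0,0,0,0,0,0,0,0,0,0,0]}' 30
python3 - <<'E'
from h import *
p,a,s=jaw(); print(p,a,s["width"],s["force"].round(1))
f=viewer.grab_frame("wrist");cv2.imwrite("pics/w20.png",f["pixels"])
E
```

```text
t: 41.6
eef_pos: [0.4204, -0.0304, 0.0422]
ee_rot: [-0.974, 1.569, 0.405]
force: [-2.0, 2.9, 7.2]
width: 0.0653
[ 0.4204 -0.0304  0.0422] 78.98 0.06531415647557286 [-2.   2.9  7.2]
t: 42.8
eef_pos: [0.5541, -0.0509, 0.1106]
ee_rot: [1.836, 1.569, -3.07]
force: [-0.1, -0.9, -4.2]
width: 0.0661
[ 0.5541 -0.0509  0.1106] 78.94 0.06605357618107792 [-0.1 -0.9 -4.2]
```

View pics/w20.png

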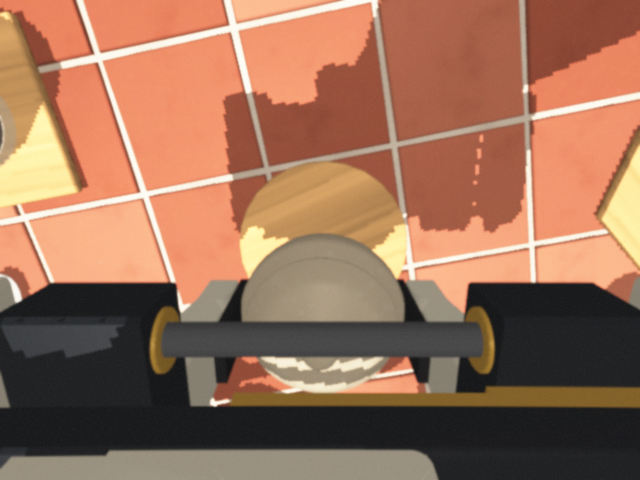

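```bash
python3 -m handwheel '{"gripper":[-1,-1,-1,-1,-1,-1,-1,-1],"travel":[[0.004,0.001,-0.03],[0.004,0.001,-0.07],[0.004,0.001,-0.1],[0.004,0.001,-0.112],[0.004,0.001,-0.117],[0.004,0.001,-0.117],[0.004,0.001,-0.117],[0.004,0.001,-0.117]],"spin":[0,0,0,0,0,0,0,0]}' 30
python3 - <<'E'
from h import *
p,a,s=jaw(); print(p,a,s["width"],s["force"].round(1))
E
python3 -m handwheel '{"gripper":[0.5,1,1,1,1,1,1,1,1,1],"travel":[[0,0,0],[0,0,0],[0,0,0],[0,0,0],[0,0,0.06],[0,0,0.14],[0,0,0.24],[0,0,0.34],[0,0,0.4],[0,0,0.4]],"spin":[0,0,0,0,0,0,0,0,0,0]}' 30
python3 -m handwheel '{"gripper":[1,1,1,1,1,1,1,1,1,1,1,1],"travel":[[-0.1,0.1,0],[-0.2,0.2,0],[-0.3,0.3,0],[-0.4,0.4,0.05],[-0.4,0.5,0.1],[-0.4,0.6,0.1],[-0.4,0.7,0.1],[-0.4,0.8,0.1],[-0.4,0.9,0.1],[-0.4,1,0.1],[-0.4,1,0.1],[-0.4,1,0.1]],"spin":[0.1,0.2,0.3,0.4,0.5,0.6,0.7,0.8,0.9,1,1,1]}' 30
python3 - <<'E'
from h import *
p,a,s=jaw(); print(p,a,s["width"],s["force"].round(1),s["q"].round(2))
f=viewer.grab_frame("top");cv2.imwrite("pics/t21.png",f["pixels"])
cv2.imwrite("pics/s21.png",viewer.grab_frame("scene")["pixels"])
E
```

```text
t: 43.65
eef_pos: [0.5577, -0.0501, 0.0538]
ee_rot: [-1.186, 1.569, 0.192]
force: [-0.2, 0.1, -3.4]
width: 0.0656
[ 0.5577 -0.0501  0.0538] 78.97 0.06555584945150528 [-0.2  0.1 -3.4]
t: 44.65
eef_pos: [0.5597, -0.0502, 0.2589]
ee_rot: [-1.28, 1.561, 0.099]
force: [0.1, 0.1, -0.9]
width: 0.0876
t: 45.85
eef_pos: [0.3566, 0.4532, 0.3017]
ee_rot: [2.203, 1.57, -1.915]
force: [-0.2, -1.2, -0.2]
width: 0.0877
[0.3566 0.4532 0.3017] 124.08 0.08774359012488858 [-0.2 -1.2 -0.2] [ 1.24  0.17 -0.12 -0.   -1.28 -2.22]
```

View pics/t21.png

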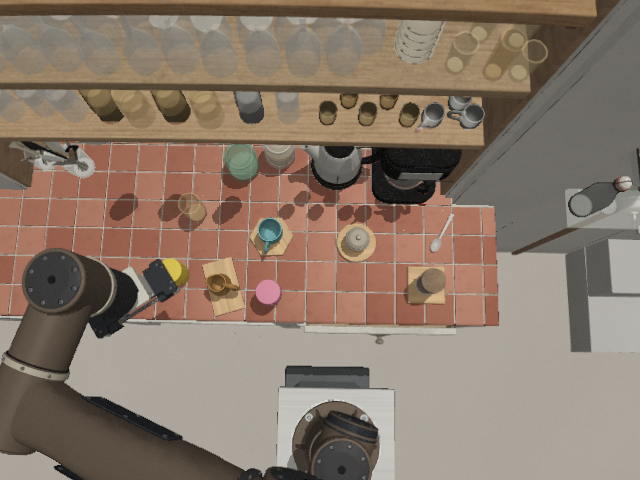

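View pics/s21.png

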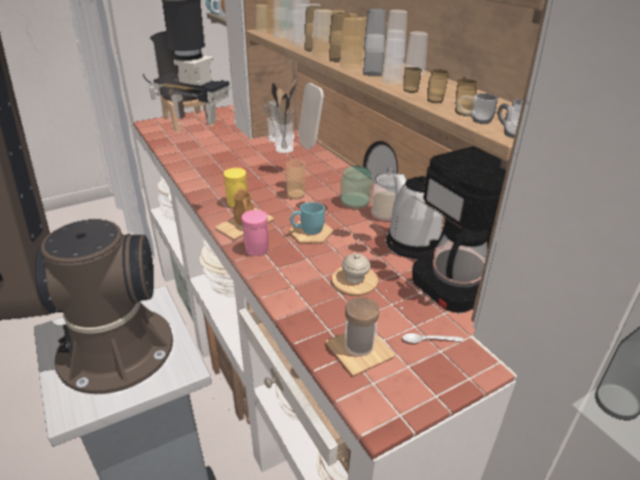

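All four now stand on their own coasters: in the top picture the mug is at (270,232), the bowl at (357,240), the jug at (222,285) and the jar at (431,282). I'll measure how well each is centred.

```bash
python3 - <<'E'
from h import *
C={"coffee_jar":("sq",(.4385,-.2478)),"sugar_bowl":("rd",(.5565,-.0497)),"mug_foot":("hex",(.5685,.1913)),"jug_foot":("lg",(.4235,.3218))}
for cam in ("top","scene"):
    f=viewer.grab_frame(cam)
    for l,(n,c) in C.items():
        print(cam,l,c,[(round(d["conf"],2),back(f,d["at"],.01)[0,:2].round(3)) for d in spotter.tip_of(cam,l)])
    for l,c in (("beaker",(.629,.409)),("tea_spoon",(.595,-.304))): print(l,c,[back(f,d["at"],0)[0,:2].round(3) for d in spotter.tip_of(cam,l)])
f=viewer.grab_frame("top"); im=f["pixels"].copy(); big=cv2.resize(im[200:325,190:290],None,fx=6,fy=6,interpolation=cv2.INTER_CUBIC); big2=cv2.resize(im[205:310,330:450],None,fx=6,fy=6,interpolation=cv2.INTER_CUBIC)
def draw(b,off,c,r,z,col):
    th=np.linspace(0,6.283,60); P=np.c_[c[0]+r*np.cos(th),c[1]+r*np.sin(th),np.full(60,z)]
    u=((proj(f,P)-off+.5)*6-.5).astype(int); cv2.polylines(b,[u[:,None].astype(np.int32)],True,col,1)
# expected outlines if perfectly centred
draw(big,[190,200],C["mug_foot"][1],.034,.083,(0,0,255)); draw(big,[190,200],C["jug_foot"][1],.031,.04,(0,0,255))
draw(big2,[330,205],C["sugar_bowl"][1],.034,.049,(0,0,255)); draw(big2,[330,205],C["coffee_jar"][1],.033,.116,(0,0,255)); draw(big2,[330,205],C["sugar_bowl"][1],.056,.01,(255,0,0))
h=np.zeros((750,1320,3),np.uint8); h[:,:600]=big; h[:630,600:1320]=big2
cv2.imwrite("pics/chk.png",cv2.resize(h,(792,450)))
E
```

```text
top coffee_jar (0.4385, -0.2478) [(0.9, array([0.457, 0.437])), (0.86, array([ 0.437, -0.249])), (0.82, array([0.409, 0.191]))]
top sugar_bowl (0.5565, -0.0497) [(0.55, array([ 0.55 , -0.048]))]
top mug_foot (0.5685, 0.1913) [(0.98, array([0.574, 0.193]))]
top jug_foot (0.4235, 0.3218) [(0.92, array([0.429, 0.323]))]
beaker (0.629, 0.409) [array([0.633, 0.41 ])]
tea_spoon (0.595, -0.304) [array([0.427, 0.332]), array([ 0.591, -0.304])]
scene coffee_jar (0.4385, -0.2478) [(0.92, array([0.443, 0.439])), (0.88, array([ 0.443, -0.246])), (0.59, array([0.39 , 0.176]))]
scene sugar_bowl (0.5565, -0.0497) [(0.59, array([ 0.564, -0.039]))]
scene mug_foot (0.5685, 0.1913) [(0.71, array([0.568, 0.183]))]
scene jug_foot (0.4235, 0.3218) [(0.61, array([0.425, 0.314])), (0.24, array([ 0.436, -0.248]))]
beaker (0.629, 0.409) [array([0.628, 0.402])]
tea_spoon (0.595, -0.304) [array([ 0.587, -0.309])]
```

View pics/chk.png

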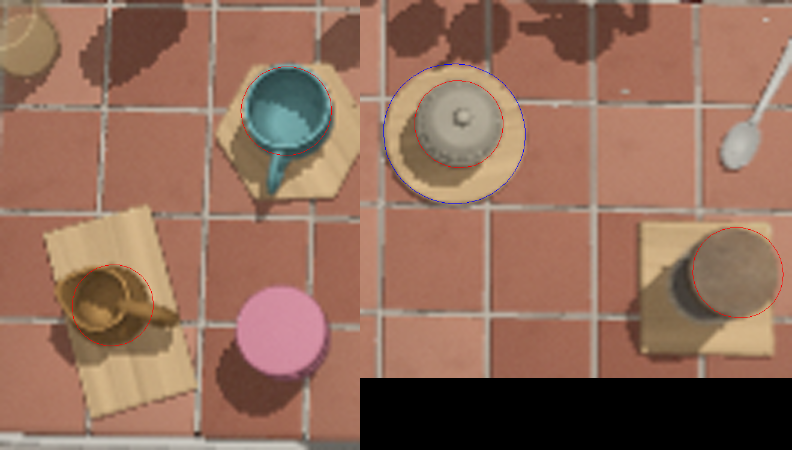

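The centred outlines match all four objects to within 2 mm or so. The gripper is clear of everything, so I hand the job in.

```bash
python3 -c "
from station import arm
print(arm.job_done())"
```

```text
the job is handed in; nothing more can be done
None
```

All four things are on their own coasters, upright and released, and I handed the job in at about 46 s of the 144 s. I parked the coffee jar on the bare worktop while the jug went to the long coaster, then put the jar on the square one. I did the same with the sugar bowl while the mug went to the six-sided coaster, then put the bowl on the round one.

- **Centring:** In the top picture, outlines drawn for perfect centring matched the jar, bowl, mug and jug to within a few millimetres by eye, against the 15 mm limit.
- **Disagreement:** The networks' estimates were mostly within about 8 mm of the coaster centres. The worst was the sugar bowl in the scene view, about 13 mm off at confidence 0.59. The outline and gripper readings (within about 2 mm) contradicted it, so I took it as network error and did not move the bowl.
- **Bystanders:** The beaker and teaspoon measured within 10 mm of where they started, which is inside the measurement error, and I never went near them. The pink and yellow look-alikes were not touched.
- **Forces:** The highest reading I checked was about 8 N at the wrist, well under the limits.

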